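Stock the vegetable keeper and open its vents

ROBOT

A 6-joint arm with a two-finger parallel gripper is mounted at the origin on a cart in front of the work surface, level with it; the furniture and walls round the work are solid. World frame = base frame: x ahead of the robot, y to its left, z up, the work surface at z = 0. Lengths are in m, angles in rad, forces in N, time in s.
With the tool pointing down it reaches from about 0.3 to 0.825 m from the base axis. Payload 5.4 kg.
Tool frame: the origin (TCP) lies midway between the tips of the shut fingers; the grasp point (between the pads) lies 19 mm behind it (robot.hold_point_z is the distance from the TCP to the grasp point, in m); z points along the fingers, y is the direction in which the jaws open and shut (so a half turn about z gives the same grasp; the last joint's range is limited). The gripper opens to 92 mm and grips with 3 to 60 N. Pads are 20 mm wide; open, the fingers measure 128 mm over their backs; the gripper's body (75 mm by 189 mm) begins 69 mm behind the grasp point.
Start: joints at [-1.421, 0.158, 1.597, -0, 1.386, -0.21], TCP at [0.202, -0.538, 0.215] pointing down, gripper open.
Joint ranges: [-2.91, 2.91], [-0.94, 2.29], [0.18, 2.7], [-1.29, 4.43], [0.17, 2.64], [-3, 3]. Speed limits (rad/s): [2.57, 2.57, 3.14, 3.14, 3.14, 3.14].

INTERFACE

Orientations are given as [roll, pitch, yaw] about the fixed x, y, z axes, in that order (R = Rz(yaw) Ry(pitch) Rx(roll)).
In Python, from station import robot gives the robot as it stands. The module is installed in compiled form; this text tells all that it offers.
- The arm moves only by the tool step_arm, never from a script. Its argument "rows" is a list of rows, each an object with "dp": the shift along the tool's x, y, z in units of 0.2 m (1.0 is 0.2 m), a list of three; "rotation": the turn, a rotation vector about the tool's x, y, z in units of pi/2 rad (1.0 is pi/2 rad), a list of three; "jaw": the opening, from 0 (shut) to 1 (fully open). A call has 1 to 12 rows; each row is the pose to reach, as a shift and turn from the pose commanded when the call began, along the tool's axes at that moment; what a row does not reach only later rows make up. A row lasts 1/12 s, in which the tool goes at most 41.7 mm and 7.16 degrees, less where a joint would pass 70% of its speed; a pose out of reach is approached as far as the arm can. A call with a number of a shift or a turn outside -1 to 1 is refused whole. A call with a gripper value outside its range is refused whole. The fingers move at their own pace and stop on an object; "newtons" is the grip in N (left out, the last holds). Time passes only in rows, so rows that repeat a pose let the fingers close. It gives the time, the measured TCP pose, the force and the opening at its end, in the units of the state.
- robot.state(): the state, without advancing time (a new reading comes with each control period).
- robot.get_image(name): name is "scene" or "top" or "wrist"; returns a dict with "pixels" (480x640x3 uint8, red, green, blue), "fx", "fy", "cx", "cy" (pixels), "D" ([k1, k2, p1, p2, k3] as OpenCV has them; the pictures are not rectified), "extrinsics" (4x4, takes a point from world to camera coordinates). Camera axes: x right, y up, looking along -z (the intrinsics and any distortion apply to the point x, -y, -z); pixel columns grow to the right and rows downward; lengths in m; the calibration is good to about 2 mm. A picture is of the moment at which its call begins. There is no depth.
- robot.job_done(): hands the job in, once; it reports no verdict.
The state is a dict: "clock": time; "qpos": joint angles; "joint_vel": joint speeds; "joint_efforts": joint torques, N m; "eef_pos": TCP position; "tool_rot": TCP orientation; "ft_force": force on the tool from outside, world axes, zero at the start; "moment": the same for the moment, N m; "finger_gap": finger opening in m.
Only numpy, scipy, OpenCV 4.12 (cv2) and the standard library are available. Lean on these libraries where they do the work, as an engineer would, in place of code of your own. Each camera call takes 0.05 s, during which the arm holds its last target. There are 200 camera calls.

TASK

Pull the drawer of the wooden vegetable keeper out to its stop, take the tin out of it and set it down on the worktop beside the keeper, and put every garlic bulb and lemon that lies on the worktop into the drawer. Leave the drawer pushed fully shut and both flush steel vent plates in the keeper's top slid fully open, apart to their outer ends; do not disturb the shaker and the two jars standing by.

Things in the scene. Friction and masses are not known exactly. Their poses are not given: they have to be found in the camera images.
- keeper: fixed box of light wood, 170 (x) x 360 (y) x 130 mm high, its front to the robot, turned by up to 7 degrees; origin at the centre of its underside, on the worktop; x axis to its back, y to its left as the robot sees it, z up. Its one drawer's front is 12 mm thick, its face 97 mm before the origin when shut, its top 113 mm high. Clear height between drawer floor and lid 98 mm
- drawer_floor (a point): centre of the drawer's inner floor, 18 mm above the worktop; the inside is 120 mm along keeper x and 320 mm along keeper y, its side and back walls' tops 60 mm above the worktop. At keeper x -25 mm, y 0 when shut, and x -140 mm at the stop, wholly before the keeper's body, whose front is at keeper x -85 mm; it moves with the drawer
- drawer (a joint): how far the drawer is out, towards the robot (keeper -x), m: 0 fully shut, 0.115 at its stop. It slides with about 1.5 N of friction, and stays where it is left
- drawer_handle (a point): middle of the drawer's steel bar handle: a round bar 10 mm thick and 120 mm long along keeper y, 95 mm above the worktop, 40 mm in front of the drawer's face (free gap behind it 35 mm), on a leg at each end; it moves with the drawer
- vent_left (a joint): how far the left vent plate is open, m: 0 shut, 0.070 fully open; it slides to the keeper's left (+y), is not sprung, and takes about 2 N along its track. It has no handle: press on it and drag
- vent_left_top (a point): centre of the top of the left vent plate: grooved steel, 50 (keeper x) x 70 (keeper y) mm, level with the keeper's top (130 mm above the worktop) in a shallow track, covering dark air slots when shut; it moves with the plate
- vent_right (a joint): as vent_left, for the right plate: 0 shut, 0.070 fully open, sliding to the keeper's right (-y)
- vent_right_top (a point): centre of the top of the right vent plate, like the left one; it moves with the plate
- garlic_1: a garlic bulb, about 60 mm wide and 58 mm high; origin under its centre as it stands, z axis up through its middle (grip it across its 55 to 61 mm width). May be absent.
- garlic_2: a garlic bulb, about 61 mm wide and 59 mm high; origin under its centre as it stands, z axis up through its middle (grip it across its 55 to 61 mm width). May be absent.
- lemon_1: a lemon, 78 mm long along its x axis, 55 mm wide and 56 mm high; origin under its centre as it lies at the start, its centre 28 mm along its z axis (grip it across its 55 to 61 mm width). May be absent.
- lemon_2: a lemon like lemon_1; same axes (grip it across its 55 to 61 mm width). May be absent.
- tin: a small upright food tin, 58 mm in diameter, 72 mm high, 0.18 kg or so, standing in the drawer at the start; origin at the centre of its underside, z axis up its middle. Round the keeper the worktop is clear from x 0.40 to 0.60, y -0.42 to 0.32, but for the things listed; a wall cabinet hangs 640 mm above it from y 0.35 to the left
- shaker: bystander: salt shaker, 44 mm in diameter, 90 mm high; origin at the centre of its underside
- spice_jar: bystander: spice jar with a red cap, 45 mm wide, 106 mm high; origin at the centre of its underside
- jam_jar: bystander: small jam jar, 58 mm in diameter, 85 mm high; origin at the centre of its underside
Things that resemble listed ones, but are neither listed nor needed, are in the scene too. What is shaped like the garlic_1 but orange or purple is not meant. Leave any black or pink look-alike of the lemon_2 alone.

How it is judged:
By the outcome, as a careful person would: the job done as asked, in the order asked, and still so for the second after the job is handed in, with the robot touching nothing.
Of garlic_1, garlic_2, lemon_1, lemon_2 only 2 to 3 are there at a start; the rules pass over those that are not, and their reading is None.
At some moment in a run one of garlic_1, garlic_2, lemon_1, lemon_2 may be knocked a few centimetres aside while the robot is not near it.
Once in a run the grip may slacken for a moment while it holds something.
It also fails if it takes over 210 s, if anything falls off the work surface, if the arm or the gripper's body presses on something with over 40 N, if the wrist force passes 120 N, or if a joint passes its speed limit or range.

## Working session

There is one attempt and no reset: what is moved stays moved. The work goes in short steps, Python scripts to look and compute and a tool call to move; the robot and the scene stay as the last step left them, time stands still between calls to the robot, and variables do not carry over. Pictures are saved under pics/ and viewed, about 12 in all and at most 16, crops included, and the job is handed in when it is done.

Besides the shell and the picture viewer there is one more tool, called by a JSON object that holds its "op" and its "data". step_arm: Moves the arm, as the interface text tells. Its arguments: {"type":"object","properties":{"rows":{"type":"array"},"newtons":{"type":"number"}},"required":["rows"]}

```bash
mkdir -p pics
cat > h.py <<'E'
import numpy as np, cv2
from station import robot
from scipy.spatial.transform import Rotation as R
def grab(n,f=None):
    d=robot.get_image(n)
    if f: cv2.imwrite(f,cv2.cvtColor(d["pixels"],cv2.COLOR_RGB2BGR))
    return d
def K(d): return np.array([[d["fx"],0,d["cx"]],[0,d["fy"],d["cy"]],[0,0,1]],float)
def ray(d,uv):
    uv=np.array(uv,float).reshape(-1,1,2)
    p=cv2.undistortPoints(uv,K(d),np.array(d["D"],float)).reshape(-1,2)
    E=np.array(d["extrinsics"]); c=-E[:3,:3].T@E[:3,3]
    v=np.c_[p[:,0],-p[:,1],-np.ones(len(p))]@E[:3,:3]
    return c,v
def onz(d,uv,z):
    c,v=ray(d,uv); t=(z-c[2])/v[:,2]; return c+v*t[:,None]
def proj(d,P):
    E=np.array(d["extrinsics"]); q=np.atleast_2d(P)@E[:3,:3].T+E[:3,3]
    q=q*[1,-1,-1]
    return cv2.projectPoints(q,np.zeros(3),np.zeros(3),K(d),np.array(d["D"],float))[0].reshape(-1,2)
def st():
    s=robot.state(); print({k:np.round(s[k],4).tolist() for k in("clock","qpos","eef_pos","tool_rot","ft_force","finger_gap")}); return s
def rows_to(p,yaw=None):
    """shift in tool units & rotvec for target from present pose"""
    s=robot.state(); T=R.from_euler('xyz',s["tool_rot"])
    print('dp',np.round(T.inv().apply(np.array(p)-s["eef_pos"])/0.2,3))
E
python3 - <<'E'
from h import *
s=st(); print(robot.hold_point_z, s["tool_rot"])
for n in("scene","top","wrist"):
    d=grab(n,f"pics/{n}0.png"); E=np.array(d["extrinsics"]); print(n,d["fx"],d["D"],np.round(-E[:3,:3].T@E[:3,3],3))
E
```

```text
{'clock': 0.0, 'qpos': [-1.4211, 0.1591, 1.5982, -0.0, 1.3862, -0.2101], 'eef_pos': [0.2023, -0.5375, 0.2136], 'tool_rot': [-3.1397, -0.0004, 0.3598], 'ft_force': [-1.1779, -0.0446, 0.1804], 'finger_gap': 0.0918}
0.0187 [-3.13968459e+00 -3.71749566e-04  3.59823182e-01]
scene 467.55473815907425 [-0.01954863  0.          0.          0.          0.        ] [ 1.227 -0.349  0.985]
top 451.9035383066073 [-0.10705761  0.          0.          0.          0.        ] [0.402 0.058 1.289]
wrist 340.5306396102598 [-0.00137007  0.          0.          0.          0.        ] [ 0.264 -0.514  0.384]
```

View pics/top0.png

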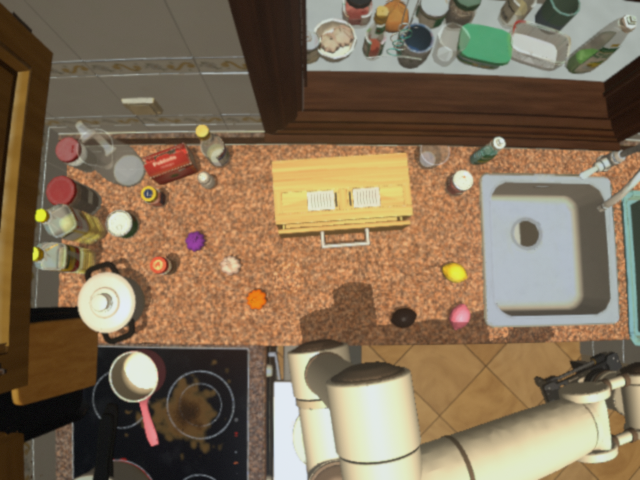

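View pics/scene0.png

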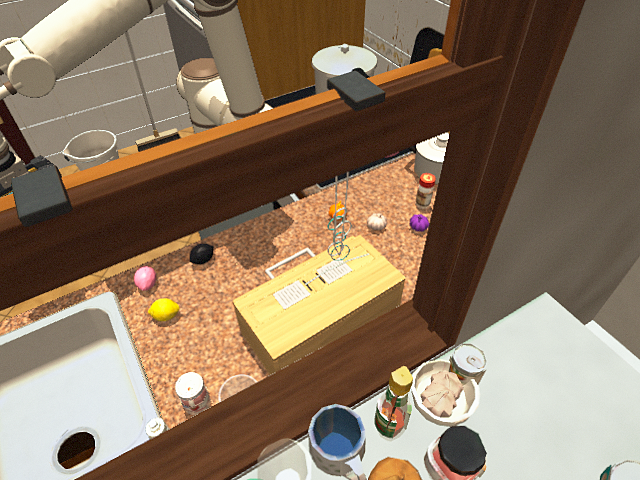

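Top view: keeper at (342,190), handle at (345,240), white garlic at (231,265), yellow lemon at (455,272). There are orange, purple, black and pink decoys. The spice jar is probably at (160,265), and jars stand by at (460,182), (205,180) and (120,223). The scene view agrees: garlic (376,222), lemon (164,310).

Run:
```python
from h import *
d=grab("top"); im=d["pixels"]; hsv=cv2.cvtColor(im,cv2.COLOR_RGB2HSV)
cv2.imwrite("pics/topcrop.png",cv2.resize(cv2.cvtColor(im[140:260,190:480],cv2.COLOR_RGB2BGR),None,fx=2.75,fy=2.75,interpolation=cv2.INTER_CUBIC))
ds=grab("scene")
def blobs(m,lo=25):
    n,l,s,c=cv2.connectedComponentsWithStats(m.astype(np.uint8)); return [(c[i],s[i]) for i in range(1,n) if s[i,4]>lo]
H,S,V=[hsv[...,i].astype(int) for i in range(3)]
y=(H>24)&(H<34)&(S>190)&(V>150); 
for c,s in blobs(y): print('yellow',c,s,onz(d,c,.028)[0])
m=(H>15)&(H<30)&(S>60)&(V>150); m[:140]=0;m[260:]=0;m[:,:265]=0;m[:,420:]=0
cs=max(cv2.findContours(m.astype(np.uint8),0,1)[0],key=cv2.contourArea)
r=cv2.minAreaRect(cs);b=cv2.boxPoints(r);print('keeper',b,onz(d,b,.13)[:,:2])
w=(S<80)&(V>150); w[:145]=0;w[345:]=0
for c,s in blobs(w,15):
    if s[4]<1500: print('white',c,s,onz(d,c,.03)[0][:2],onz(d,c,.13)[0][:2])
g=onz(d,[231,265],.029);print(proj(ds,g))
```

```text
yellow [ 40.52 215.29] [ 35 210  11  12 100] [0.61818979 0.84682242 0.028     ]
yellow [450.0625  270.21875] [448 266   8  11  32] [ 0.46222569 -0.33990106  0.028     ]
keeper [[269.95444 159.8233 ]
 [408.78415 150.46399]
 [413.80313 224.91214]
 [274.97342 234.27145]] [[ 0.7486642   0.16301726]
 [ 0.77735303 -0.20693861]
 [ 0.5759835  -0.21467693]
 [ 0.5502358   0.14715226]]
white [108.31944444 148.72222222] [103 145  12  10  72] [0.81533859 0.64978095] [0.7825596 0.6027587]
white [214.98395722 152.70588235] [208 145  16  20 187] [0.79997319 0.33149667] [0.76841419 0.30974577]
white [499.12195122 146.48780488] [494 145  11   5  41] [ 0.82737173 -0.50260378] [ 0.79363733 -0.45812821]
white [427.68508287 158.02762431] [421 151  15  16 181] [ 0.78774004 -0.28474583] [ 0.75715233 -0.2575679 ]
white [618.34328358 158.        ] [614 152  11  12  67] [ 0.80375911 -0.89106612] [ 0.77189951 -0.81574716]
white [ 76.98039216 161.60784314] [ 70 157  13   9  51] [0.77770806 0.74383796] [0.74791688 0.68934771]
white [127.91339869 168.99509804] [114 156  30  27 612] [0.75321395 0.58596765] [0.72536
[... 512 characters left out ...]
32 0.02660025] [0.64018283 0.02905772]
white [ 58.3111639  221.53444181] [ 43 208  33  27 421] [0.59920191 0.78800609] [0.58358389 0.73000894]
white [118.66159696 222.71863118] [107 210  25  27 526] [0.59542716 0.6042231 ] [0.58010884 0.56081808]
white [344.99288256 241.74733096] [321 228  49  20 281] [ 0.54235111 -0.04179636] [ 0.53124696 -0.03390829]
white [ 52.3035343  257.17047817] [ 37 243  29  27 481] [0.49540303 0.79965578] [0.48802649 0.74073367]
white [229.71428571 264.71428571] [223 258  15  15 119] [0.47701353 0.28051312] [0.4710971  0.26281024]
white [461.29850746 317.13432836] [457 313  10   9  67] [ 0.33029238 -0.36830815] [ 0.33602541 -0.33449549]
[[375.91118633 219.61395067]]
```

View pics/topcrop.png

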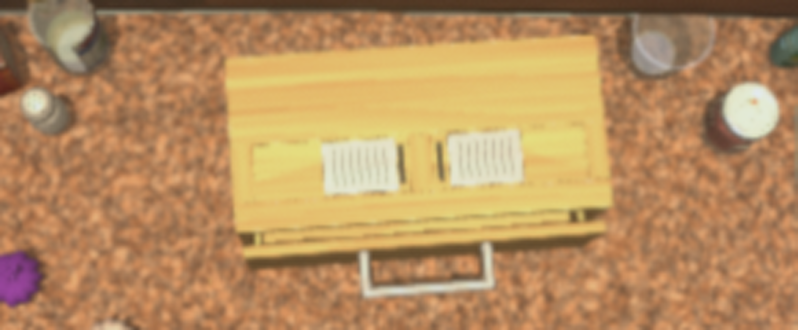

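Run:
```python
from h import *
d=grab("top"); off=np.array([190,140])
px=lambda a:(np.array(a,float)+.5)/2.75+off-.5
t=onz(d,px([(227,60),(597,37),(611,207),(237,232)]),.13)[:,:2];print(t,t.mean(0))
h=onz(d,px([(362,293),(493,286)]),.095)[:,:2];print(h,h.mean(0))
print('plates z.13',onz(d,px([(360,166),(486,158)]),.13)[:,:2])
for a in (t[0]-t[1],t[3]-t[2],h[0]-h[1]): print(np.linalg.norm(a),np.degrees(np.arctan2(-a[0],a[1])))
print('tracks',onz(d,px([(252,170),(406,163),(437,160),(587,152)]),.13)[:,:2])
print('shaker,jam tops',onz(d,px([38,104]),.09),onz(d,px([750,110]),.085))
print('lemon',onz(d,[455,272],.028),'garlic',onz(d,[230.5,265],.03),'spice',onz(d,[160,265],.1),'purple/or/bl/pk',onz(d,[[195,241],[257,299],[403,317],[460,317]],.03))
im=d["pixels"]
hsv=cv2.cvtColor(im,cv2.COLOR_RGB2HSV)[255:290,435:480]
m=((hsv[...,0]>20)&(hsv[...,0]<36)&(hsv[...,1]>140)&(hsv[...,2]>70)).astype(np.uint8)
c=max(cv2.findContours(m,0,1)[0],key=cv2.contourArea)+[435,255]
r=cv2.minAreaRect(c);b=cv2.boxPoints(r);print(r);w=onz(d,b,.028)[:,:2];print(w,w.mean(0))
```

```text
[[ 0.7440902   0.15693251]
 [ 0.76985215 -0.20126444]
 [ 0.60234598 -0.21020262]
 [ 0.57696329  0.14515426]] [ 0.67331291 -0.02734507]
[[ 0.5229986   0.0264149 ]
 [ 0.5301007  -0.10069302]] [ 0.52654965 -0.03713906]
plates z.13 [[ 0.64066551  0.02916902]
 [ 0.64905394 -0.09099574]]
0.3591221756371858 4.1136976440043895
0.3562622534003505 4.085625677636049
0.12730618248000242 3.198051873538484
tracks [[ 0.63646249  0.13163942]
 [ 0.64376866 -0.01458121]
 [ 0.64683185 -0.04414332]
 [ 0.65562392 -0.18834833]]
shaker,jam tops [[0.71106642 0.34764551 0.09      ]] [[ 0.71041247 -0.36594144  0.085     ]]
lemon [[ 0.45714214 -0.35408517  0.028     ]] garlic [[0.47622381 0.27829237 0.03      ]] spice [[0.47120332 0.4547552  0.1       ]] purple/or/bl/pk [[ 0.54338526  0.38032977  0.03      ]
 [ 0.38221068  0.20289154  0.03      ]
 [ 0.33224923 -0.20243936  0.03      ]
 [ 0.33071187 -0.36457071  0.03      ]]
((454.4000244140625, 272.300048828125), (21.466251373291016, 20.124608993530273), 63.43495178222656)
[[ 0.4708292  -0.31276134]
 [ 0.49630742 -0.36578024]
 [ 0.44170192 -0.39209191]
 [ 0.41657543 -0.3390508 ]] [ 0.45635349 -0.35242107]
```

{"op": "step_arm", "data": {"rows": [{"dp": [1,-0.74,0],"rotation": [0,0,-0.817],"jaw": 1},{"dp": [1,-0.74,0],"rotation": [0,0,-0.817],"jaw": 1},{"dp": [1,-0.74,0],"rotation": [0,0,-0.817],"jaw": 0.4},{"dp": [1,-0.74,0],"rotation": [0,0,-0.817],"jaw": 0.4},{"dp": [1,-0.74,0],"rotation": [0,0,-0.817],"jaw": 0.4},{"dp": [1,-0.74,0],"rotation": [0,0,-0.817],"jaw": 0.4},{"dp": [1,-0.74,0],"rotation": [0,0,-0.817],"jaw": 0.4},{"dp": [1,-0.74,0],"rotation": [0,0,-0.817],"jaw": 0.4},{"dp": [1,-0.74,0],"rotation": [0,0,-0.817],"jaw": 0.4},{"dp": [1,-0.74,0],"rotation": [0,0,-0.817],"jaw": 0.4},{"dp": [1,-0.74,0],"rotation": [0,0,-0.817],"jaw": 0.32},{"dp": [1,-0.74,0],"rotation": [0,0,-0.817],"jaw": 0.32}], "newtons": 20}}

```text
clock: 1.3
eef_pos: [0.3375, -0.3291, 0.2146]
tool_rot: [-3.142, 0.0, 1.644]
ft_force: [-0.2, -0.4, 0.4]
finger_gap: 0.0301
```

Run:
```python
from h import *
st(); rows_to([.5265,-.037,.2])
```

```text
{'clock': 1.3, 'qpos': [-1.03, -0.1168, 1.8766, -0.0, 1.3818, -1.1032], 'eef_pos': [0.3375, -0.3291, 0.2146], 'tool_rot': [-3.1416, 0.0, 1.644], 'ft_force': [-0.1696, -0.4051, 0.3678], 'finger_gap': 0.0301}
dp [1.388 1.049 0.073]
```

{"op": "step_arm", "data": {"rows": [{"dp": [0.7,0.52,0],"rotation": [0,0,0],"jaw": 0.32},{"dp": [0.7,0.52,0],"rotation": [0,0,0],"jaw": 0.32},{"dp": [0.7,0.52,0],"rotation": [0,0,0],"jaw": 0.32},{"dp": [0.7,0.52,0],"rotation": [0,0,0],"jaw": 0.32},{"dp": [0.7,0.52,0],"rotation": [0,0,0],"jaw": 0.32},{"dp": [0.7,0.52,0],"rotation": [0,0,0],"jaw": 0.32}]}}

```text
clock: 1.8
eef_pos: [0.432, -0.1801, 0.2146]
tool_rot: [3.142, -0.0, 1.647]
ft_force: [-0.2, -0.3, -0.1]
finger_gap: 0.029
```

{"op": "step_arm", "data": {"rows": [{"dp": [0.688,0.529,0.07],"rotation": [0,0,0],"jaw": 0.32},{"dp": [0.688,0.529,0.07],"rotation": [0,0,0],"jaw": 0.32},{"dp": [0.688,0.529,0.07],"rotation": [0,0,0],"jaw": 0.32},{"dp": [0.688,0.529,0.07],"rotation": [0,0,0],"jaw": 0.32},{"dp": [0.688,0.529,0.07],"rotation": [0,0,0],"jaw": 0.32},{"dp": [0.688,0.529,0.07],"rotation": [0,0,0],"jaw": 0.32},{"dp": [0.688,0.529,0.07],"rotation": [0,0,0],"jaw": 0.32},{"dp": [0.688,0.529,0.07],"rotation": [0,0,0],"jaw": 0.32}]}}

```text
clock: 2.47
eef_pos: [0.5262, -0.0392, 0.2007]
tool_rot: [-3.141, 0.001, 1.641]
ft_force: [-0.3, 0.7, -0.2]
finger_gap: 0.0296
```

Run:
```python
from h import *
st(); d=grab("wrist","pics/w1.png")
print(proj(d,[[.5265,-.037,.095],[.5265,-.037,.08]]))
```

```text
{'clock': 2.4667, 'qpos': [-0.3031, 0.0467, 1.7455, -0.0008, 1.3495, -0.3728], 'eef_pos': [0.5262, -0.0392, 0.2007], 'tool_rot': [-3.1413, 0.0007, 1.6407], 'ft_force': [-0.3102, 0.6665, -0.2094], 'finger_gap': 0.0296}
[[319.17072888 237.60185981]
 [319.09174052 233.65384547]]
```

View pics/w1.png

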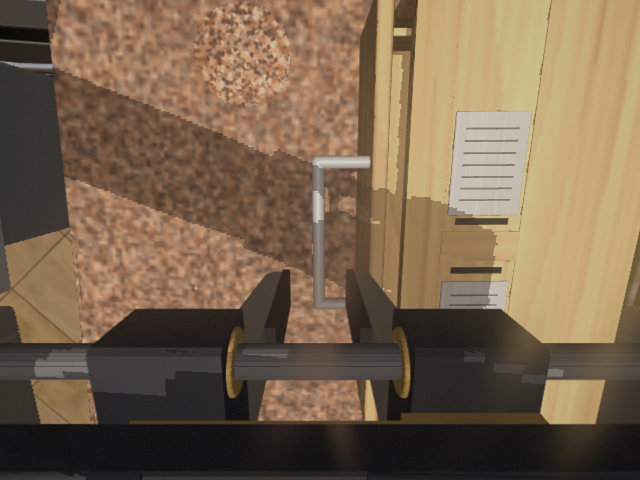

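Wrist view: the bar handle at px (318,162–303) runs centrally between the fingers. A round, granite-coloured patch shows at (240,55). I'll lower over the bar, grip and pull.

Run:
```python
from h import *
d=grab("wrist"); print(onz(d,[[240,55],[240,5],[240,105]],0.0))
t=grab("top"); print(proj(t,onz(d,[[240,55]],0.0)))
```

```text
[[0.43748309 0.11995564 0.        ]
 [0.43680696 0.1634435  0.        ]
 [0.43819893 0.07361213 0.        ]]
[[287.5865491  279.40120808]]
```

{"op": "step_arm", "data": {"rows": [{"dp": [0,0,0.15],"rotation": [0,0,0],"jaw": 0.32},{"dp": [0,0,0.3],"rotation": [0,0,0],"jaw": 0.32},{"dp": [0,0,0.4],"rotation": [0,0,0],"jaw": 0.32},{"dp": [0,0,0.5],"rotation": [0,0,0],"jaw": 0.32},{"dp": [0,0,0.58],"rotation": [0,0,0],"jaw": 0.32},{"dp": [0,0,0.62],"rotation": [0,0,0],"jaw": 0.32},{"dp": [0,0,0.62],"rotation": [0,0,0],"jaw": 0},{"dp": [0,0,0.62],"rotation": [0,0,0],"jaw": 0},{"dp": [0,0,0.62],"rotation": [0,0,0],"jaw": 0},{"dp": [0,0,0.62],"rotation": [0,0,0],"jaw": 0}], "newtons": 20}}

```text
clock: 3.45
eef_pos: [0.5275, -0.0377, 0.078]
tool_rot: [3.14, 0.001, 1.643]
ft_force: [-0.3, -1.0, 1.3]
finger_gap: 0.0091
```

{"op": "step_arm", "data": {"rows": [{"dp": [0,-0.03,0],"rotation": [0,0,0],"jaw": 0},{"dp": [0,-0.08,0],"rotation": [0,0,0],"jaw": 0},{"dp": [0,-0.13,0],"rotation": [0,0,0],"jaw": 0},{"dp": [0,-0.18,0],"rotation": [0,0,0],"jaw": 0},{"dp": [0,-0.23,0],"rotation": [0,0,0],"jaw": 0},{"dp": [0,-0.28,0],"rotation": [0,0,0],"jaw": 0},{"dp": [0,-0.33,0],"rotation": [0,0,0],"jaw": 0},{"dp": [0,-0.38,0],"rotation": [0,0,0],"jaw": 0},{"dp": [0,-0.43,0],"rotation": [0,0,0],"jaw": 0},{"dp": [0,-0.47,0],"rotation": [0,0,0],"jaw": 0},{"dp": [0,-0.5,0],"rotation": [0,0,0],"jaw": 0},{"dp": [0,-0.5,0],"rotation": [0,0,0],"jaw": 0}]}}

```text
clock: 4.45
eef_pos: [0.4269, -0.0453, 0.0779]
tool_rot: [3.14, 0.002, 1.643]
ft_force: [-1.4, -3.1, 5.9]
finger_gap: 0.0093
```

{"op": "step_arm", "data": {"rows": [{"dp": [0,-0.02,0],"rotation": [0,0,0],"jaw": 0},{"dp": [0,-0.04,0],"rotation": [0,0,0],"jaw": 0},{"dp": [0,-0.05,0],"rotation": [0,0,0],"jaw": 0},{"dp": [0,-0.05,0],"rotation": [0,0,0],"jaw": 0}]}}

```text
clock: 4.78
eef_pos: [0.4222, -0.0458, 0.0781]
tool_rot: [3.127, 0.002, 1.641]
ft_force: [20.4, -0.2, -9.6]
finger_gap: 0.0092
```

Run:
```python
from h import *
st()
```

```text
{'clock': 4.7833, 'qpos': [-0.3976, -0.0933, 2.1438, 0.005, 1.0772, -0.4705], 'eef_pos': [0.4222, -0.0458, 0.0781], 'tool_rot': [3.1272, 0.0024, 1.6413], 'ft_force': [20.45, -0.2251, -9.6152], 'finger_gap': 0.0092}
```

{"op": "step_arm", "data": {"rows": [{"dp": [0,0.025,0],"rotation": [0,0,0],"jaw": 0},{"dp": [0,0.025,0],"rotation": [0,0,0],"jaw": 0.32},{"dp": [0,0.025,0],"rotation": [0,0,0],"jaw": 0.32},{"dp": [0,0.025,0],"rotation": [0,0,0],"jaw": 0.32},{"dp": [0,0.025,-0.2],"rotation": [0,0,0],"jaw": 0.32},{"dp": [0,0.025,-0.4],"rotation": [0,0,0],"jaw": 0.32},{"dp": [0,0.025,-0.6],"rotation": [0,0,0],"jaw": 0.32},{"dp": [0,0.025,-0.8],"rotation": [0,0,0],"jaw": 0.5},{"dp": [-0.3,0.3,-1.0],"rotation": [0,0,0],"jaw": 1},{"dp": [-0.3,0.55,-1.0],"rotation": [0,0,0],"jaw": 1},{"dp": [-0.3,0.55,-1.0],"rotation": [0,0,0],"jaw": 1},{"dp": [-0.3,0.55,-1.0],"rotation": [0,0,0],"jaw": 1}]}}

```text
clock: 5.78
eef_pos: [0.5346, -0.0989, 0.2758]
tool_rot: [3.141, -0.0, 1.642]
ft_force: [-1.0, -0.4, -0.2]
finger_gap: 0.0605
```

{"op": "step_arm", "data": {"rows": [{"dp": [0,0,-0.4],"rotation": [0,0,0],"jaw": 1},{"dp": [0,0,-0.4],"rotation": [0,0,0],"jaw": 1},{"dp": [0,0,-0.4],"rotation": [0,0,0],"jaw": 1},{"dp": [0,0,-0.4],"rotation": [0,0,0],"jaw": 1}]}}

```text
clock: 6.12
eef_pos: [0.5313, -0.097, 0.3584]
tool_rot: [3.139, 0.001, 1.643]
ft_force: [-0.3, 0.6, 0.2]
finger_gap: 0.0875
```

Run:
```python
from h import *
st(); d=grab("wrist"); t=grab("top")
cv2.imwrite("pics/w2.png",cv2.cvtColor(np.vstack([cv2.resize(d["pixels"],(400,300)),cv2.resize(t["pixels"],(400,300))]),cv2.COLOR_RGB2BGR))
np.savez("w2.npz",w=d["pixels"],t=t["pixels"])
```

```text
{'clock': 6.1167, 'qpos': [-0.4046, 0.0112, 1.474, 0.0002, 1.6533, -0.4772], 'eef_pos': [0.5313, -0.097, 0.3584], 'tool_rot': [3.1387, 0.0013, 1.6434], 'ft_force': [-0.3011, 0.5877, 0.178], 'finger_gap': 0.0875}
```

View pics/w2.png

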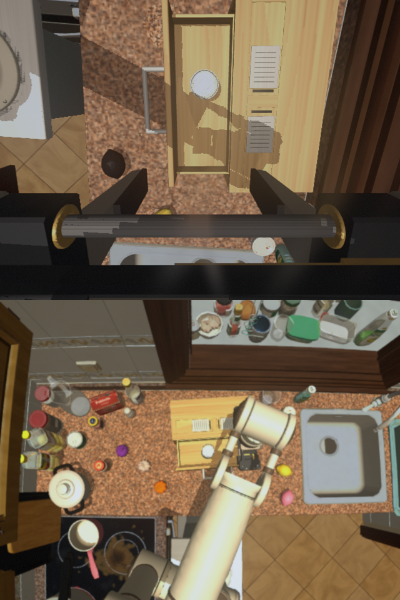

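The drawer is fully open; the tin stands in it, its top centre near wrist px (328,135), and nothing else is inside.

Run:
```python
from h import *
d=grab("wrist"); hsv=cv2.cvtColor(d["pixels"],cv2.COLOR_RGB2HSV)
m=((hsv[...,1]<45)&(hsv[...,2]>140)).astype(np.uint8)
n,l,s,c=cv2.connectedComponentsWithStats(m)
for i in range(1,n):
    if s[i,4]>300: print(c[i],s[i])
i=min(range(1,n),key=lambda i:np.hypot(*(c[i]-[328,134])))
ct=max(cv2.findContours((l==i).astype(np.uint8),0,1)[0],key=cv2.contourArea)
(u,r)=cv2.minEnclosingCircle(ct);P=onz(d,[u,[u[0]+r,u[1]]],.09);print(u,r,P,np.linalg.norm(P[0]-P[1]))
rows_to([P[0][0],P[0][1],.2])
t=grab("top"); im=t["pixels"]; h=cv2.cvtColor(im,cv2.COLOR_RGB2HSV)[245:285,210:255]
m=((h[...,1]<90)&(h[...,2]>140)).astype(np.uint8)
ct=max(cv2.findContours(m,0,1)[0],key=cv2.contourArea);u,r=cv2.minEnclosingCircle(ct);print(u,r,onz(t,np.array(u)+[210,245],.03))
```

```text
[ 39.54729485 138.9730088 ] [   0   11   75  213 8299]
[426.25780982 107.43597666] [ 402   74   50   68 2913]
[329.3266055  135.02262997] [ 306  112   47   48 1635]
[425.3004386  193.79824561] [400 188  43  19 456]
[305.98996152 407.30282751] [ 177  381  266   43 5977]
(328.7098083496094, 135.45089721679688) 24.136110305786133 [[ 5.35373723e-01 -2.60199497e-03  9.00000000e-02]
 [ 5.64771074e-01 -4.54860114e-04  9.00000000e-02]] 0.029475658635714747
dp [0.465 0.064 0.773]
(19.899999618530273, 20.299999237060547) 9.192488670349121 [[0.47537897 0.27995902 0.03      ]]
```

{"op": "step_arm", "data": {"rows": [{"dp": [0.465,0.064,0.4],"rotation": [0,0,1.0],"jaw": 1},{"dp": [0.465,0.064,0.4],"rotation": [0,0,1.0],"jaw": 1},{"dp": [0.465,0.064,0.4],"rotation": [0,0,1.0],"jaw": 1},{"dp": [0.465,0.064,0.4],"rotation": [0,0,1.0],"jaw": 1},{"dp": [0.465,0.064,0.4],"rotation": [0,0,1.0],"jaw": 1},{"dp": [0.465,0.064,0.4],"rotation": [0,0,1.0],"jaw": 1},{"dp": [0.465,0.064,0.4],"rotation": [0,0,1.0],"jaw": 1},{"dp": [0.465,0.064,0.4],"rotation": [0,0,1.0],"jaw": 1},{"dp": [0.465,0.064,0.4],"rotation": [0,0,1.0],"jaw": 1},{"dp": [0.465,0.064,0.4],"rotation": [0,0,1.0],"jaw": 1},{"dp": [0.465,0.064,0.4],"rotation": [0,0,1.0],"jaw": 1},{"dp": [0.465,0.064,0.4],"rotation": [0,0,1.0],"jaw": 1}]}}

```text
clock: 7.32
eef_pos: [0.5359, -0.0031, 0.2748]
tool_rot: [-3.14, 0.003, 0.137]
ft_force: [0.0, 0.0, 0.1]
finger_gap: 0.0921
```

Run:
```python
from h import *
st(); rows_to([.535,-.003,.05])
```

```text
{'clock': 7.3167, 'qpos': [-0.2314, 0.0244, 1.6219, 0.0, 1.4987, 1.2021], 'eef_pos': [0.5359, -0.0031, 0.2748], 'tool_rot': [-3.1404, 0.0031, 0.1373], 'ft_force': [0.0473, 0.0156, 0.1388], 'finger_gap': 0.0921}
dp [-1.000e-03  0.000e+00  1.124e+00]
```

{"op": "step_arm", "data": {"rows": [{"dp": [0,0,0.2],"rotation": [0,0,0.042],"jaw": 1},{"dp": [0,0,0.4],"rotation": [0,0,0.042],"jaw": 1},{"dp": [0,0,0.6],"rotation": [0,0,0.042],"jaw": 1},{"dp": [0,0,0.7],"rotation": [0,0,0.042],"jaw": 1},{"dp": [0,0,0.8],"rotation": [0,0,0.042],"jaw": 1},{"dp": [0,0,0.9],"rotation": [0,0,0.042],"jaw": 1},{"dp": [0,0,1.0],"rotation": [0,0,0.042],"jaw": 1}]}}

```text
clock: 7.9
eef_pos: [0.5352, -0.0029, 0.074]
tool_rot: [-3.141, 0.003, 0.077]
ft_force: [0.4, -0.8, -0.4]
finger_gap: 0.0924
```

{"op": "step_arm", "data": {"rows": [{"dp": [0,0,0.06],"rotation": [0,0,0],"jaw": 1},{"dp": [0,0,0.12],"rotation": [0,0,0],"jaw": 1},{"dp": [0,0,0.12],"rotation": [0,0,0],"jaw": 0.4},{"dp": [0,0,0.12],"rotation": [0,0,0],"jaw": 0.4},{"dp": [0,0,0.12],"rotation": [0,0,0],"jaw": 0.4},{"dp": [0,0,0.12],"rotation": [0,0,0],"jaw": 0.4},{"dp": [0,0,0.12],"rotation": [0,0,0],"jaw": 0.4},{"dp": [0,0,0.12],"rotation": [0,0,0],"jaw": 0.4}], "newtons": 25}}

```text
clock: 8.57
eef_pos: [0.5379, -0.0035, 0.0536]
tool_rot: [3.141, -0.002, 0.077]
ft_force: [0.2, 0.4, 1.8]
finger_gap: 0.0566
```

Run:
```python
from h import *
st()
```

```text
{'clock': 8.5667, 'qpos': [-0.2313, 0.2483, 1.8351, 0.0002, 1.0563, 1.262], 'eef_pos': [0.5379, -0.0035, 0.0536], 'tool_rot': [3.1412, -0.0018, 0.0774], 'ft_force': [0.1714, 0.401, 1.8198], 'finger_gap': 0.0566}
```

{"op": "step_arm", "data": {"rows": [{"dp": [0,0,-0.15],"rotation": [0,0,0],"jaw": 0.4},{"dp": [0,0,-0.3],"rotation": [0,0,0],"jaw": 0.4},{"dp": [0,0,-0.45],"rotation": [0,0,0],"jaw": 0.4},{"dp": [0,0.06,-0.45],"rotation": [0,0,0],"jaw": 0.4},{"dp": [0,0.16,-0.45],"rotation": [0,0,0],"jaw": 0.4},{"dp": [0,0.26,-0.45],"rotation": [0,0,0],"jaw": 0.4},{"dp": [0,0.36,-0.45],"rotation": [0,0,0],"jaw": 0.4},{"dp": [0,0.46,-0.45],"rotation": [0,0,0],"jaw": 0.4},{"dp": [0,0.56,-0.45],"rotation": [0,0,0],"jaw": 0.4},{"dp": [0,0.66,-0.45],"rotation": [0,0,0],"jaw": 0.4},{"dp": [0,0.77,-0.45],"rotation": [0,0,0],"jaw": 0.4}], "newtons": 30}}

```text
clock: 9.48
eef_pos: [0.5483, -0.1578, 0.1415]
tool_rot: [-3.141, 0.001, 0.078]
ft_force: [0.4, -0.1, -2.6]
finger_gap: 0.0569
```

{"op": "step_arm", "data": {"rows": [{"dp": [0,0.1,0],"rotation": [0,0,0],"jaw": 0.4},{"dp": [0,0.2,0],"rotation": [0,0,0],"jaw": 0.4},{"dp": [0,0.3,0],"rotation": [0,0,0],"jaw": 0.4},{"dp": [0,0.4,0],"rotation": [0,0,0],"jaw": 0.4},{"dp": [0,0.5,0],"rotation": [0,0,0],"jaw": 0.4},{"dp": [0,0.6,0],"rotation": [0,0,0],"jaw": 0.4},{"dp": [0,0.7,0],"rotation": [0,0,0],"jaw": 0.4},{"dp": [0,0.77,0],"rotation": [0,0,0],"jaw": 0.4},{"dp": [0,0.77,0],"rotation": [0,0,0],"jaw": 0.4}]}}

```text
clock: 10.23
eef_pos: [0.5602, -0.3132, 0.1417]
tool_rot: [3.141, 0.001, 0.075]
ft_force: [-0.6, 0.6, -0.9]
finger_gap: 0.0569
```

Run:
```python
from h import *
st(); d=grab("wrist","pics/w3.png")
```

```text
{'clock': 10.2333, 'qpos': [-0.6972, 0.3875, 1.4675, -0.0009, 1.2868, 0.799], 'eef_pos': [0.5602, -0.3132, 0.1417], 'tool_rot': [3.1411, 0.0007, 0.0748], 'ft_force': [-0.5652, 0.5636, -0.8512], 'finger_gap': 0.0569}
```

View pics/w3.png

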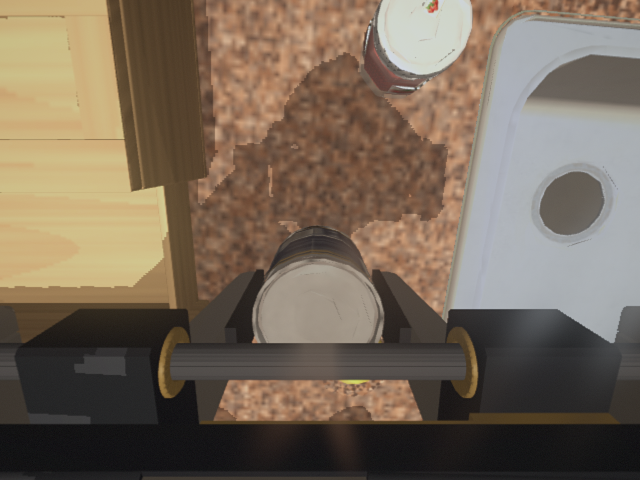

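The tin is held upright over clear worktop, with the jam jar at the top (415,35) and the sink to the right. Lowering it.

{"op": "step_arm", "data": {"rows": [{"dp": [0,0,0.08],"rotation": [0,0,0],"jaw": 0.4},{"dp": [0,0,0.18],"rotation": [0,0,0],"jaw": 0.4},{"dp": [0,0,0.28],"rotation": [0,0,0],"jaw": 0.4},{"dp": [0,0,0.36],"rotation": [0,0,0],"jaw": 0.4},{"dp": [0,0,0.42],"rotation": [0,0,0],"jaw": 0.4},{"dp": [0,0,0.46],"rotation": [0,0,0],"jaw": 0.4},{"dp": [0,0,0.49],"rotation": [0,0,0],"jaw": 0.4},{"dp": [0,0,0.51],"rotation": [0,0,0],"jaw": 0.4},{"dp": [0,0,0.52],"rotation": [0,0,0],"jaw": 0.4},{"dp": [0,0,0.53],"rotation": [0,0,0],"jaw": 0.4},{"dp": [0,0,0.53],"rotation": [0,0,0],"jaw": 0.4}]}}

```text
clock: 11.2
eef_pos: [0.5612, -0.3106, 0.0369]
tool_rot: [3.141, -0.0, 0.077]
ft_force: [1.1, 0.3, -2.2]
finger_gap: 0.0569
```

Run:
```python
from h import *
st()
```

```text
{'clock': 11.2, 'qpos': [-0.6936, 0.5081, 1.5289, 0.0, 1.1039, 0.7998], 'eef_pos': [0.5612, -0.3106, 0.0369], 'tool_rot': [3.1412, -0.0005, 0.0774], 'ft_force': [1.0713, 0.3431, -2.2118], 'finger_gap': 0.0569}
```

{"op": "step_arm", "data": {"rows": [{"dp": [0,0,0.008],"rotation": [0,0,0],"jaw": 0.4},{"dp": [0,0,0.008],"rotation": [0,0,0],"jaw": 0.7},{"dp": [0,0,0.008],"rotation": [0,0,0],"jaw": 1},{"dp": [0,0,0.008],"rotation": [0,0,0],"jaw": 1},{"dp": [0,0,0.008],"rotation": [0,0,0],"jaw": 1},{"dp": [0,0,0.008],"rotation": [0,0,0],"jaw": 1},{"dp": [0,0,-0.1],"rotation": [0,0,0],"jaw": 1},{"dp": [0,0,-0.3],"rotation": [0,0,0],"jaw": 1},{"dp": [0,0,-0.5],"rotation": [0,0,0],"jaw": 1},{"dp": [0,0,-0.7],"rotation": [0,0,0],"jaw": 1},{"dp": [0,0,-0.9],"rotation": [0,0,0],"jaw": 1},{"dp": [0,0,-0.9],"rotation": [0,0,0],"jaw": 1}]}}

```text
clock: 12.2
eef_pos: [0.5648, -0.3135, 0.2277]
tool_rot: [3.13, -0.012, 0.078]
ft_force: [-0.1, 0.0, 1.0]
finger_gap: 0.0923
```

{"op": "step_arm", "data": {"rows": [{"dp": [-0.2,0.05,0],"rotation": [0,0,0],"jaw": 1},{"dp": [-0.4,0.1,0],"rotation": [0,0,0],"jaw": 1},{"dp": [-0.6,0.13,0],"rotation": [0,0,0],"jaw": 1},{"dp": [-0.85,0.13,0],"rotation": [0,0,0],"jaw": 1},{"dp": [-0.85,0.13,0],"rotation": [0,0,0],"jaw": 1},{"dp": [-0.85,0.13,0],"rotation": [0,0,0],"jaw": 1},{"dp": [-0.85,0.13,0],"rotation": [0,0,0],"jaw": 1}]}}

```text
clock: 12.78
eef_pos: [0.3939, -0.3498, 0.217]
tool_rot: [3.141, -0.001, 0.077]
ft_force: [-0.0, 0.2, -0.3]
finger_gap: 0.0915
```

```bash
cat > lem.py <<'E'
from h import *
def lemon(n="wrist"):
    d=grab(n); hsv=cv2.cvtColor(d["pixels"],cv2.COLOR_RGB2HSV)
    m=((hsv[...,0]>22)&(hsv[...,0]<36)&(hsv[...,1]>150)&(hsv[...,2]>60)).astype(np.uint8)
    m=cv2.morphologyEx(m,cv2.MORPH_OPEN,np.ones((3,3)))
    for c in cv2.findContours(m,0,1)[0]:
        if cv2.contourArea(c)>(400 if n=="wrist" else 60):
            r=cv2.fitEllipse(c); b=cv2.boxPoints(r); w=onz(d,b,.028)[:,:2]; a,e=w[1]-w[0],w[2]-w[1]
            L=a if np.hypot(*a)>np.hypot(*e) else e
            print(np.round(r[0]),'ctr',w.mean(0).round(4),'sides',np.hypot(*a).round(4),np.hypot(*e).round(4),'long axis deg',np.degrees(np.arctan2(L[1],L[0])).round(1))
    return d
E
python3 - <<'E'
from lem import *
st(); d=lemon(); cv2.imwrite("pics/w4.png",cv2.cvtColor(d["pixels"],cv2.COLOR_RGB2BGR))
E
```

```text
{'clock': 12.7833, 'qpos': [-0.9562, 0.0302, 1.7298, 0.0007, 1.3803, 0.538], 'eef_pos': [0.3939, -0.3498, 0.217], 'tool_rot': [3.1408, -0.0012, 0.0766], 'ft_force': [-0.014, 0.2494, -0.3136], 'finger_gap': 0.0915}
[323. 162.] ctr [ 0.4558 -0.3508] sides 0.0397 0.0341 long axis deg -6.2
```

View pics/w4.png

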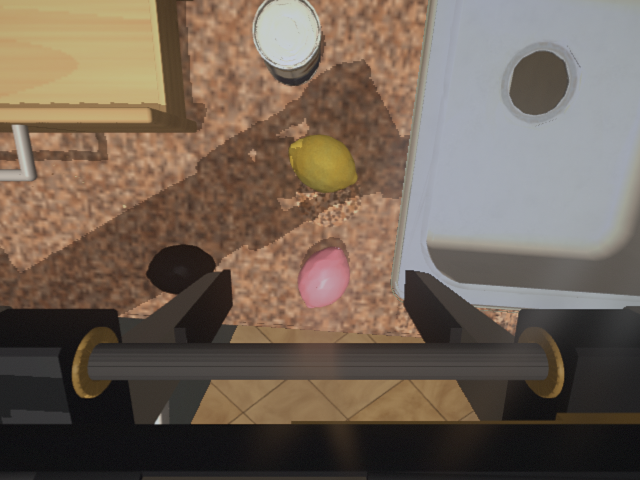

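Wrist view: lemon at (323,163), long axis running down-right at about 30° in the image; pink decoy at (325,278), black at (181,268), tin standing at (287,40).

```bash
sed -i 's/>150)&(hsv\[...,2\]>60)/>120)\&(hsv[...,2]>50)/' lem.py
python3 - <<'E'
from lem import *
d=lemon(); rows_to([.456,-.352,.12])
hsv=cv2.cvtColor(d["pixels"],cv2.COLOR_RGB2HSV)[130:196,285:362]
print(hsv[33,::8].tolist())
m=((hsv[...,1]>140)&(hsv[...,0]>20)&(hsv[...,0]<40)).astype(np.uint8);m=cv2.morphologyEx(m,cv2.MORPH_OPEN,np.ones((5,5)))
c=max(cv2.findContours(m,0,1)[0],key=cv2.contourArea);r=cv2.fitEllipse(c);print(r,cv2.minAreaRect(c))
w=onz(d,cv2.boxPoints(((r[0][0]+285,r[0][1]+130),r[1],r[2])),.028)[:,:2];print(w,w.mean(0))
E
```

```text
[322. 168.] ctr [ 0.4503 -0.3494] sides 0.0533 0.0326 long axis deg -15.4
dp [0.304 0.036 0.485]
[[13, 107, 105], [22, 169, 133], [22, 169, 149], [23, 158, 160], [23, 154, 175], [23, 153, 180], [23, 159, 173], [22, 163, 166], [23, 158, 140], [13, 101, 126]]
((37.650428771972656, 33.44873809814453), (52.10761642456055, 69.7802963256836), 118.07122039794922) ((37.280818939208984, 33.58219528198242), (60.97843933105469, 59.573944091796875), 69.44395446777344)
[[ 0.49200104 -0.3286506 ]
 [ 0.46510654 -0.39362739]
 [ 0.4162313  -0.37307707]
 [ 0.44507606 -0.30651752]] [ 0.45460374 -0.35046815]
```

{"op": "step_arm", "data": {"rows": [{"dp": [0.302,0.027,0.2],"rotation": [0,0,-0.7],"jaw": 1},{"dp": [0.302,0.027,0.45],"rotation": [0,0,-0.7],"jaw": 1},{"dp": [0.302,0.027,0.45],"rotation": [0,0,-0.7],"jaw": 1},{"dp": [0.302,0.027,0.45],"rotation": [0,0,-0.7],"jaw": 1},{"dp": [0.302,0.027,0.45],"rotation": [0,0,-0.7],"jaw": 1},{"dp": [0.302,0.027,0.45],"rotation": [0,0,-0.7],"jaw": 1},{"dp": [0.302,0.027,0.45],"rotation": [0,0,-0.7],"jaw": 1},{"dp": [0.302,0.027,0.45],"rotation": [0,0,-0.7],"jaw": 1},{"dp": [0.302,0.027,0.45],"rotation": [0,0,-0.7],"jaw": 1},{"dp": [0.302,0.027,0.45],"rotation": [0,0,-0.7],"jaw": 1},{"dp": [0.302,0.027,0.45],"rotation": [0,0,-0.7],"jaw": 1}]}}

```text
clock: 13.8
eef_pos: [0.4552, -0.3498, 0.1264]
tool_rot: [3.141, -0.0, 1.176]
ft_force: [0.2, 0.2, 0.4]
finger_gap: 0.092
```

Run:
```python
from h import *
st(); rows_to([.4546,-.3505,.01])
```

```text
{'clock': 13.8, 'qpos': [-0.8657, 0.238, 1.6861, 0.0002, 1.2175, -0.4707], 'eef_pos': [0.4552, -0.3498, 0.1264], 'tool_rot': [3.1414, -0.0002, 1.1757], 'ft_force': [0.1506, 0.2009, 0.4102], 'finger_gap': 0.092}
dp [-0.004 -0.002  0.582]
```

{"op": "step_arm", "data": {"rows": [{"dp": [-0.003,0,0.15],"rotation": [0,0,0],"jaw": 1},{"dp": [-0.003,0,0.3],"rotation": [0,0,0],"jaw": 1},{"dp": [-0.003,0,0.42],"rotation": [0,0,0],"jaw": 1},{"dp": [-0.003,0,0.52],"rotation": [0,0,0],"jaw": 1},{"dp": [-0.003,0,0.58],"rotation": [0,0,0],"jaw": 1},{"dp": [-0.003,0,0.58],"rotation": [0,0,0],"jaw": 0.4},{"dp": [-0.003,0,0.58],"rotation": [0,0,0],"jaw": 0.4},{"dp": [-0.003,0,0.58],"rotation": [0,0,0],"jaw": 0.4},{"dp": [-0.003,0,0.58],"rotation": [0,0,0],"jaw": 0.4},{"dp": [-0.003,0,0.58],"rotation": [0,0,0],"jaw": 0.4},{"dp": [-0.003,0,0.58],"rotation": [0,0,0],"jaw": 0.4}], "newtons": 25}}

```text
clock: 14.72
eef_pos: [0.4545, -0.3515, 0.0117]
tool_rot: [3.14, 0.001, 1.177]
ft_force: [-1.0, -0.9, 3.1]
finger_gap: 0.0543
```

{"op": "step_arm", "data": {"rows": [{"dp": [0,0,-0.15],"rotation": [0,0,0],"jaw": 0.4},{"dp": [0,0,-0.3],"rotation": [0,0,0],"jaw": 0.4},{"dp": [0,0,-0.45],"rotation": [0,0,0],"jaw": 0.4},{"dp": [0,0,-0.6],"rotation": [0,0,0],"jaw": 0.4},{"dp": [0,0,-0.75],"rotation": [0,0,0],"jaw": 0.4},{"dp": [0,0,-0.85],"rotation": [0,0,0],"jaw": 0.4},{"dp": [0,0,-0.85],"rotation": [0,0,0],"jaw": 0.4}]}}

```text
clock: 15.3
eef_pos: [0.456, -0.3532, 0.1866]
tool_rot: [3.132, 0.005, 1.177]
ft_force: [0.7, 0.4, -0.9]
finger_gap: 0.0527
```

Run:
```python
from h import *
s=st(); kx,ky=np.array([.9974,.0715]),np.array([-.0715,.9974]); p=np.array([.673,-.027])-.14*kx-.07*ky; print(p); rows_to([p[0],p[1],.18])
```

```text
{'clock': 15.3, 'qpos': [-0.8685, 0.1766, 1.6327, 0.0001, 1.322, -0.4747], 'eef_pos': [0.456, -0.3532, 0.1866], 'tool_rot': [3.1324, 0.0047, 1.1769], 'ft_force': [0.718, 0.4311, -0.8927], 'finger_gap': 0.0527}
[ 0.538369 -0.106828]
dp [ 1.296 -0.093  0.026]
```

{"op": "step_arm", "data": {"rows": [{"dp": [0.1,-0.007,0],"rotation": [0,0,0.07],"jaw": 0.4},{"dp": [0.2,-0.014,0],"rotation": [0,0,0.14],"jaw": 0.4},{"dp": [0.3,-0.021,0],"rotation": [0,0,0.21],"jaw": 0.4},{"dp": [0.4,-0.03,0],"rotation": [0,0,0.28],"jaw": 0.4},{"dp": [0.5,-0.036,0],"rotation": [0,0,0.35],"jaw": 0.4},{"dp": [0.6,-0.043,0],"rotation": [0,0,0.42],"jaw": 0.4},{"dp": [0.7,-0.05,0],"rotation": [0,0,0.49],"jaw": 0.4},{"dp": [0.8,-0.057,0],"rotation": [0,0,0.56],"jaw": 0.4},{"dp": [0.9,-0.065,0],"rotation": [0,0,0.63],"jaw": 0.4},{"dp": [1.0,-0.07,0],"rotation": [0,0,0.7],"jaw": 0.4},{"dp": [1.0,-0.07,0],"rotation": [0,0,0.7],"jaw": 0.4}]}}

```text
clock: 16.22
eef_pos: [0.5176, -0.1573, 0.1789]
tool_rot: [-3.139, 0.002, 0.076]
ft_force: [-0.4, -0.1, -0.4]
finger_gap: 0.0531
```

Run:
```python
from h import *
s=st(); rows_to([.5384,-.1068,.12])
```

```text
{'clock': 16.2167, 'qpos': [-0.5195, 0.1022, 1.7309, 0.0015, 1.3113, 0.9746], 'eef_pos': [0.5176, -0.1573, 0.1789], 'tool_rot': [-3.1388, 0.0015, 0.0763], 'ft_force': [-0.4417, -0.1031, -0.3654], 'finger_gap': 0.0531}
dp [ 0.124 -0.243  0.295]
```

{"op": "step_arm", "data": {"rows": [{"dp": [0.06,-0.12,0],"rotation": [0,0,0],"jaw": 0.4},{"dp": [0.124,-0.243,0.05],"rotation": [0,0,0],"jaw": 0.4},{"dp": [0.124,-0.243,0.15],"rotation": [0,0,0],"jaw": 0.4},{"dp": [0.124,-0.243,0.25],"rotation": [0,0,0],"jaw": 0.4},{"dp": [0.124,-0.243,0.35],"rotation": [0,0,0],"jaw": 0.4},{"dp": [0.124,-0.243,0.45],"rotation": [0,0,0],"jaw": 0.4},{"dp": [0.124,-0.243,0.55],"rotation": [0,0,0],"jaw": 0.4},{"dp": [0.124,-0.243,0.63],"rotation": [0,0,0],"jaw": 0.4},{"dp": [0.124,-0.243,0.69],"rotation": [0,0,0],"jaw": 0.4},{"dp": [0.124,-0.243,0.73],"rotation": [0,0,0],"jaw": 0.4},{"dp": [0.124,-0.243,0.73],"rotation": [0,0,0],"jaw": 0.4}]}}

```text
clock: 17.13
eef_pos: [0.5369, -0.11, 0.0324]
tool_rot: [-3.14, 0.004, 0.078]
ft_force: [-0.4, -0.2, -0.8]
finger_gap: 0.0533
```

Run:
```python
from h import *
s=st(); rows_to([.5384,-.1068,.031])
```

```text
{'clock': 17.1333, 'qpos': [-0.4226, 0.3101, 1.808, -0.0002, 1.0275, 1.0704], 'eef_pos': [0.5369, -0.11, 0.0324], 'tool_rot': [-3.1398, 0.0036, 0.0779], 'ft_force': [-0.3736, -0.1772, -0.8018], 'finger_gap': 0.0533}
dp [ 0.009 -0.016  0.007]
```

{"op": "step_arm", "data": {"rows": [{"dp": [0,0,0.01],"rotation": [0,0,0],"jaw": 0.4},{"dp": [0,0,0.01],"rotation": [0,0,0],"jaw": 0.7},{"dp": [0,0,0.01],"rotation": [0,0,0],"jaw": 0.8},{"dp": [0,0,0.01],"rotation": [0,0,0],"jaw": 0.9},{"dp": [0,0,0.01],"rotation": [0,0,0],"jaw": 0.9},{"dp": [0,0,-0.1],"rotation": [0,0,0],"jaw": 0.9},{"dp": [0,0,-0.25],"rotation": [0,0,0],"jaw": 0.9},{"dp": [0,0,-0.45],"rotation": [0,0,0],"jaw": 0.9},{"dp": [0,0,-0.65],"rotation": [0,0,0],"jaw": 0.9},{"dp": [0,0,-0.85],"rotation": [0,0,0],"jaw": 1},{"dp": [0,0,-1.0],"rotation": [0,0,0],"jaw": 1},{"dp": [0,0,-1.0],"rotation": [0,0,0],"jaw": 1}]}}

```text
clock: 18.13
eef_pos: [0.5425, -0.1119, 0.2435]
tool_rot: [3.135, -0.013, 0.078]
ft_force: [-0.1, -1.2, 0.3]
finger_gap: 0.0918
```

{"op": "step_arm", "data": {"rows": [{"dp": [-0.2,-0.2,0],"rotation": [0,0,0],"jaw": 1},{"dp": [-0.4,-0.4,0],"rotation": [0,0,0],"jaw": 1},{"dp": [-0.5,-0.6,0],"rotation": [0,0,0],"jaw": 1},{"dp": [-0.5,-0.8,0],"rotation": [0,0,0],"jaw": 1},{"dp": [-0.5,-1.0,0],"rotation": [0,0,0],"jaw": 1},{"dp": [-0.5,-1.0,0],"rotation": [0,0,0],"jaw": 1},{"dp": [-0.5,-1.0,0],"rotation": [0,0,0],"jaw": 1}]}}

```text
clock: 18.72
eef_pos: [0.4221, 0.085, 0.2346]
tool_rot: [-3.14, -0.0, 0.083]
ft_force: [0.6, 0.1, -0.1]
finger_gap: 0.0921
```

{"op": "step_arm", "data": {"rows": [{"dp": [0,-0.2,0],"rotation": [0,0,0],"jaw": 1},{"dp": [0,-0.4,0],"rotation": [0,0,0],"jaw": 1},{"dp": [0,-0.6,0],"rotation": [0,0,0],"jaw": 1},{"dp": [0,-0.8,0],"rotation": [0,0,0],"jaw": 1},{"dp": [0,-0.95,0],"rotation": [0,0,0],"jaw": 1},{"dp": [0,-0.95,0],"rotation": [0,0,0],"jaw": 1},{"dp": [0,-0.95,0],"rotation": [0,0,0],"jaw": 1}]}}

```text
clock: 19.3
eef_pos: [0.4087, 0.2711, 0.2342]
tool_rot: [3.141, 0.0, 0.08]
ft_force: [0.5, -0.4, -1.2]
finger_gap: 0.0917
```

Run:
```python
from h import *
s=st(); w=grab("wrist"); t=grab("top")
v=np.vstack([cv2.resize(w["pixels"],(400,300)),t["pixels"][130:350,170:490][:, :, :].repeat(1,0)[:220] if 0 else cv2.resize(t["pixels"][130:350,170:490],(400,275))])
cv2.imwrite("pics/w5.png",cv2.cvtColor(v,cv2.COLOR_RGB2BGR))
```

```text
{'clock': 19.3, 'qpos': [0.3392, -0.0776, 1.8013, -0.0007, 1.4185, 1.8301], 'eef_pos': [0.4087, 0.2711, 0.2342], 'tool_rot': [3.1408, 0.0004, 0.08], 'ft_force': [0.4781, -0.4098, -1.2025], 'finger_gap': 0.0917}
```

View pics/w5.png

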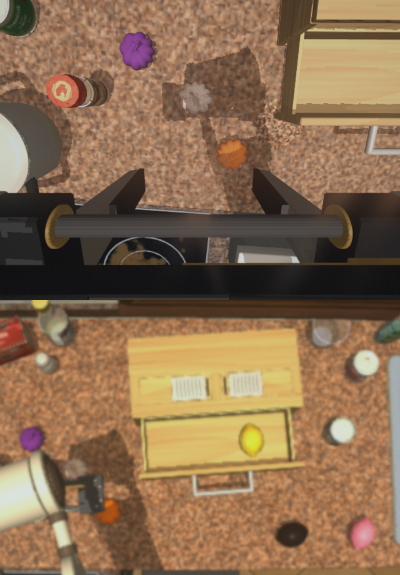

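The lemon lies in the drawer and the tin stands at the right. Garlic is at wrist px (312,155), with the orange decoy near (370,245).

Run:
```python
from h import *
w=grab("wrist"); h=cv2.cvtColor(w["pixels"],cv2.COLOR_RGB2HSV)
m=((h[...,1]<70)&(h[...,2]>70)).astype(np.uint8); x0,y0=272,115
m=cv2.morphologyEx(m[y0:200,x0:355],cv2.MORPH_OPEN,np.ones((3,3)))
c=max(cv2.findContours(m,0,1)[0],key=cv2.contourArea);u,r=cv2.minEnclosingCircle(c)
u=np.array(u)+[x0,y0];M=cv2.moments(c);print(u,r,[M['m10']/M['m00']+x0,M['m01']/M['m00']+y0])
P=onz(w,[u,u+[r,0]],.03);print(P,np.linalg.norm(P[1]-P[0]));rows_to([P[0][0],P[0][1],.1])
print('orange',onz(w,[371,245],.03))
```

```text
[311.  155.5] 26.80028533935547 [310.6205018939394, 154.69045928030303]
[[0.47647418 0.28178579 0.03      ]
 [0.47867597 0.25332059 0.03      ]] 0.02855022568315567
dp [ 0.34  -0.036  0.672]
orange [[0.38350081 0.20676719 0.03      ]]
```

{"op": "step_arm", "data": {"rows": [{"dp": [0.15,-0.02,0.1],"rotation": [0,0,0],"jaw": 1},{"dp": [0.34,-0.036,0.3],"rotation": [0,0,0],"jaw": 1},{"dp": [0.34,-0.036,0.5],"rotation": [0,0,0],"jaw": 1},{"dp": [0.34,-0.036,0.6],"rotation": [0,0,0],"jaw": 1},{"dp": [0.34,-0.036,0.6],"rotation": [0,0,0],"jaw": 1}]}}

```text
clock: 19.87
eef_pos: [0.4722, 0.2798, 0.1077]
tool_rot: [3.138, 0.012, 0.075]
ft_force: [-0.8, 0.1, -0.9]
finger_gap: 0.0919
```

{"op": "step_arm", "data": {"rows": [{"dp": [0,0,0.12],"rotation": [0,0,0],"jaw": 1},{"dp": [0,0,0.24],"rotation": [0,0,0],"jaw": 1},{"dp": [0,0,0.36],"rotation": [0,0,0],"jaw": 1},{"dp": [0,0,0.45],"rotation": [0,0,0],"jaw": 1},{"dp": [0,0,0.51],"rotation": [0,0,0],"jaw": 1},{"dp": [0,0,0.51],"rotation": [0,0,0],"jaw": 0.4},{"dp": [0,0,0.51],"rotation": [0,0,0],"jaw": 0.4},{"dp": [0,0,0.51],"rotation": [0,0,0],"jaw": 0.4},{"dp": [0,0,0.51],"rotation": [0,0,0],"jaw": 0.4},{"dp": [0,0,0.51],"rotation": [0,0,0],"jaw": 0.4},{"dp": [0,0,0.51],"rotation": [0,0,0],"jaw": 0.4}], "newtons": 25}}

```text
clock: 20.78
eef_pos: [0.477, 0.2835, 0.0139]
tool_rot: [-3.141, -0.002, 0.078]
ft_force: [-0.2, -0.8, 4.1]
finger_gap: 0.0567
```

{"op": "step_arm", "data": {"rows": [{"dp": [0,0,-0.15],"rotation": [0,0,0],"jaw": 0.4},{"dp": [0,0,-0.3],"rotation": [0,0,0],"jaw": 0.4},{"dp": [0,0,-0.45],"rotation": [0,0,0],"jaw": 0.4},{"dp": [0,0,-0.6],"rotation": [0,0,0],"jaw": 0.4},{"dp": [0,0,-0.75],"rotation": [0,0,0],"jaw": 0.4},{"dp": [0,0,-0.75],"rotation": [0,0,0],"jaw": 0.4}]}}

```text
clock: 21.28
eef_pos: [0.4799, 0.2847, 0.1701]
tool_rot: [-3.139, -0.012, 0.078]
ft_force: [0.3, 0.6, 0.8]
finger_gap: 0.0566
```

Run:
```python
from h import *
s=st(); kx,ky=np.array([.9974,.0715]),np.array([-.0715,.9974]); p=np.array([.673,-.027])-.14*kx+.08*ky; print(p); rows_to([p[0],p[1],.165])
```

```text
{'clock': 21.2833, 'qpos': [0.3188, 0.1422, 1.7052, 0.0001, 1.2817, 1.8118], 'eef_pos': [0.4799, 0.2847, 0.1701], 'tool_rot': [-3.1386, -0.0121, 0.0777], 'ft_force': [0.2775, 0.5652, 0.8275], 'finger_gap': 0.0566}
[0.527644 0.042782]
dp [0.144 1.224 0.024]
```

{"op": "step_arm", "data": {"rows": [{"dp": [0.02,0.1,0],"rotation": [0,0,0],"jaw": 0.4},{"dp": [0.03,0.2,0],"rotation": [0,0,0],"jaw": 0.4},{"dp": [0.04,0.3,0],"rotation": [0,0,0],"jaw": 0.4},{"dp": [0.05,0.4,0],"rotation": [0,0,0],"jaw": 0.4},{"dp": [0.06,0.5,0],"rotation": [0,0,0],"jaw": 0.4},{"dp": [0.07,0.6,0],"rotation": [0,0,0],"jaw": 0.4},{"dp": [0.09,0.7,0],"rotation": [0,0,0],"jaw": 0.4},{"dp": [0.11,0.8,0],"rotation": [0,0,0],"jaw": 0.4},{"dp": [0.13,0.9,0],"rotation": [0,0,0],"jaw": 0.4},{"dp": [0.14,1.0,0],"rotation": [0,0,0],"jaw": 0.4},{"dp": [0.14,1.0,0],"rotation": [0,0,0],"jaw": 0.4}]}}

```text
clock: 22.2
eef_pos: [0.5198, 0.0831, 0.1622]
tool_rot: [3.14, 0.0, 0.074]
ft_force: [0.3, 0.3, -0.5]
finger_gap: 0.0567
```

Run:
```python
from h import *
s=st(); rows_to([.5276,.0428,.034])
```

```text
{'clock': 22.2, 'qpos': [-0.0704, 0.0793, 1.7899, -0.0013, 1.2725, 1.4263], 'eef_pos': [0.5198, 0.0831, 0.1622], 'tool_rot': [3.1404, 0.0003, 0.0745], 'ft_force': [0.2809, 0.3248, -0.4568], 'finger_gap': 0.0567}
dp [0.024 0.203 0.641]
```

{"op": "step_arm", "data": {"rows": [{"dp": [0.024,0.1,0],"rotation": [0,0,0],"jaw": 0.4},{"dp": [0.024,0.203,0.05],"rotation": [0,0,0],"jaw": 0.4},{"dp": [0.024,0.203,0.15],"rotation": [0,0,0],"jaw": 0.4},{"dp": [0.024,0.203,0.27],"rotation": [0,0,0],"jaw": 0.4},{"dp": [0.024,0.203,0.39],"rotation": [0,0,0],"jaw": 0.4},{"dp": [0.024,0.203,0.5],"rotation": [0,0,0],"jaw": 0.4},{"dp": [0.024,0.203,0.58],"rotation": [0,0,0],"jaw": 0.4},{"dp": [0.024,0.203,0.62],"rotation": [0,0,0],"jaw": 0.4},{"dp": [0.024,0.203,0.64],"rotation": [0,0,0],"jaw": 0.4},{"dp": [0.024,0.203,0.645],"rotation": [0,0,0],"jaw": 0.4},{"dp": [0.024,0.203,0.645],"rotation": [0,0,0],"jaw": 0.4}]}}

```text
clock: 23.12
eef_pos: [0.5279, 0.046, 0.0343]
tool_rot: [3.141, -0.001, 0.078]
ft_force: [-0.1, 0.0, -0.3]
finger_gap: 0.0568
```

{"op": "step_arm", "data": {"rows": [{"dp": [0,0,0],"rotation": [0,0,0],"jaw": 0.4},{"dp": [0,0,0],"rotation": [0,0,0],"jaw": 0.7},{"dp": [0,0,0],"rotation": [0,0,0],"jaw": 0.85},{"dp": [0,0,0],"rotation": [0,0,0],"jaw": 0.95},{"dp": [0,0,0],"rotation": [0,0,0],"jaw": 0.95},{"dp": [0,0,-0.1],"rotation": [0,0,0],"jaw": 0.95},{"dp": [0,0,-0.25],"rotation": [0,0,0],"jaw": 0.95},{"dp": [0,0,-0.45],"rotation": [0,0,0],"jaw": 0.95},{"dp": [0,0,-0.65],"rotation": [0,0,0],"jaw": 0.95},{"dp": [0,0,-0.85],"rotation": [0,0,0],"jaw": 0.95},{"dp": [0,0,-1.0],"rotation": [0,0,0],"jaw": 0.95},{"dp": [0,0,-1.0],"rotation": [0,0,0],"jaw": 0.95}]}}

```text
clock: 24.12
eef_pos: [0.5313, 0.0454, 0.2419]
tool_rot: [3.139, -0.014, 0.078]
ft_force: [0.4, -0.7, 0.2]
finger_gap: 0.0873
```

{"op": "step_arm", "data": {"rows": [{"dp": [-0.2,0,0],"rotation": [0,0,0],"jaw": 0.95},{"dp": [-0.4,0,0],"rotation": [0,0,0],"jaw": 0.95},{"dp": [-0.55,0,-0.1],"rotation": [0,0,0],"jaw": 0.5},{"dp": [-0.6,0,-0.1],"rotation": [0,0,0],"jaw": 0},{"dp": [-0.6,0,-0.1],"rotation": [0,0,0],"jaw": 0},{"dp": [-0.6,0,-0.1],"rotation": [0,0,0],"jaw": 0},{"dp": [-0.6,0,-0.1],"rotation": [0,0,0],"jaw": 0},{"dp": [-0.6,0,-0.1],"rotation": [0,0,0],"jaw": 0}]}}

```text
clock: 24.78
eef_pos: [0.408, 0.0366, 0.2529]
tool_rot: [-3.141, 0.001, 0.078]
ft_force: [-0.3, 0.3, 0.3]
finger_gap: 0.0489
```

Run:
```python
from h import *
s=st(); w=grab("wrist"); t=grab("top")
v=np.vstack([cv2.resize(w["pixels"],(400,300)),cv2.resize(t["pixels"][130:350,170:490],(400,275))])
cv2.imwrite("pics/w6.png",cv2.cvtColor(v,cv2.COLOR_RGB2BGR))
```

```text
{'clock': 24.7833, 'qpos': [-0.2076, -0.3203, 1.9712, 0.0001, 1.4921, 1.2856], 'eef_pos': [0.408, 0.0366, 0.2529], 'tool_rot': [-3.1411, 0.0013, 0.0776], 'ft_force': [-0.3293, 0.3459, 0.2624], 'finger_gap': 0.0489}
```

View pics/w6.png

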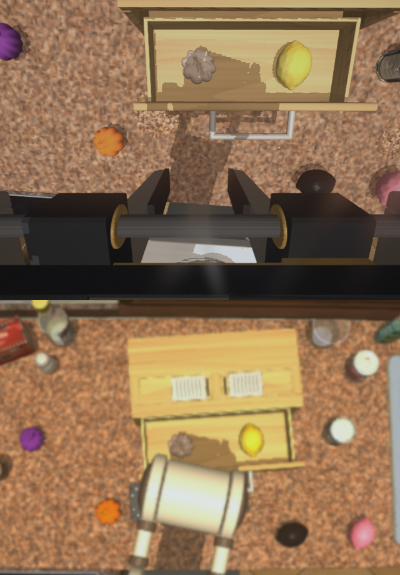

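Both the garlic at (198,65) and the lemon at (293,65) lie in the open drawer, below its rim. Next I push it shut with closed fingers on the bar.

Run:
```python
from h import *
rows_to([.3838,-.0477,.065])
```

```text
dp [-0.152  0.411  0.94 ]
```

{"op": "step_arm", "data": {"rows": [{"dp": [-0.08,0.15,0],"rotation": [0,0,0],"jaw": 0},{"dp": [-0.152,0.3,0],"rotation": [0,0,0],"jaw": 0},{"dp": [-0.152,0.411,0],"rotation": [0,0,0],"jaw": 0},{"dp": [-0.152,0.411,0.15],"rotation": [0,0,0],"jaw": 0},{"dp": [-0.152,0.411,0.3],"rotation": [0,0,0],"jaw": 0},{"dp": [-0.152,0.411,0.45],"rotation": [0,0,0],"jaw": 0},{"dp": [-0.152,0.411,0.6],"rotation": [0,0,0],"jaw": 0},{"dp": [-0.152,0.411,0.75],"rotation": [0,0,0],"jaw": 0},{"dp": [-0.152,0.411,0.85],"rotation": [0,0,0],"jaw": 0},{"dp": [-0.152,0.411,0.94],"rotation": [0,0,0],"jaw": 0},{"dp": [-0.152,0.411,0.94],"rotation": [0,0,0],"jaw": 0}]}}

```text
clock: 25.8
eef_pos: [0.3808, -0.0463, 0.0619]
tool_rot: [-3.137, 0.007, 0.077]
ft_force: [-0.0, -0.5, -0.0]
finger_gap: 0.0003
```

{"op": "step_arm", "data": {"rows": [{"dp": [0.05,0,0],"rotation": [0,0,0],"jaw": 0},{"dp": [0.1,0,0],"rotation": [0,0,0],"jaw": 0},{"dp": [0.15,0,0],"rotation": [0,0,0],"jaw": 0},{"dp": [0.2,0,0],"rotation": [0,0,0],"jaw": 0},{"dp": [0.25,0,0],"rotation": [0,0,0],"jaw": 0},{"dp": [0.3,0,0],"rotation": [0,0,0],"jaw": 0},{"dp": [0.35,0,0],"rotation": [0,0,0],"jaw": 0},{"dp": [0.4,0,0],"rotation": [0,0,0],"jaw": 0},{"dp": [0.45,0,0],"rotation": [0,0,0],"jaw": 0},{"dp": [0.5,0,0],"rotation": [0,0,0],"jaw": 0},{"dp": [0.54,0,0],"rotation": [0,0,0],"jaw": 0},{"dp": [0.57,0,0],"rotation": [0,0,0],"jaw": 0}]}}

```text
clock: 26.8
eef_pos: [0.4983, -0.0391, 0.0662]
tool_rot: [3.141, -0.0, 0.078]
ft_force: [-0.5, -1.0, 0.8]
finger_gap: 0.0001
```

Run:
```python
from h import *
s=st(); p=np.array(s["eef_pos"][:2])-[.673,-.027]; print(p@[.9974,.0715],p@[-.0715,.9974])
```

```text
{'clock': 26.8, 'qpos': [-0.3203, 0.1385, 1.9346, -0.0004, 1.0683, 1.1729], 'eef_pos': [0.4983, -0.0391, 0.0662], 'tool_rot': [3.1411, -0.0001, 0.0777], 'ft_force': [-0.5302, -1.0235, 0.8433], 'finger_gap': 0.0001}
-0.17509137268084385 0.0003855994585254542
```

{"op": "step_arm", "data": {"rows": [{"dp": [0.02,0,0],"rotation": [0,0,0],"jaw": 0},{"dp": [0.04,0,0],"rotation": [0,0,0],"jaw": 0},{"dp": [0.06,0,0],"rotation": [0,0,0],"jaw": 0},{"dp": [0.08,0,0],"rotation": [0,0,0],"jaw": 0},{"dp": [0.09,0,0],"rotation": [0,0,0],"jaw": 0},{"dp": [0.1,0,0],"rotation": [0,0,0],"jaw": 0},{"dp": [0.11,0,0],"rotation": [0,0,0],"jaw": 0},{"dp": [0.115,0,0],"rotation": [0,0,0],"jaw": 0},{"dp": [0.115,0,0],"rotation": [0,0,0],"jaw": 0}]}}

```text
clock: 27.55
eef_pos: [0.5206, -0.037, 0.0656]
tool_rot: [-3.142, -0.0, 0.077]
ft_force: [-0.4, -0.8, 0.2]
finger_gap: 0.0004
```

```bash
cat > k.py <<'E'
from h import *
s=st(); p=np.array(s["eef_pos"][:2])-[.673,-.027]; print('keeper xy',p@[.9974,.0715],p@[-.0715,.9974])
E
python3 k.py
```

```text
{'clock': 27.55, 'qpos': [-0.303, 0.1927, 1.8737, 0.0003, 1.0748, 1.1902], 'eef_pos': [0.5206, -0.037, 0.0656], 'tool_rot': [-3.1415, -0.0005, 0.0774], 'ft_force': [-0.4409, -0.813, 0.2378], 'finger_gap': 0.0004}
keeper xy -0.15274796842676783 0.0008750669706558226
```

Not at the stop yet; I keep pushing gently.

{"op": "step_arm", "data": {"rows": [{"dp": [0.01,0,0],"rotation": [0,0,0],"jaw": 0},{"dp": [0.02,0,0],"rotation": [0,0,0],"jaw": 0},{"dp": [0.03,0,0],"rotation": [0,0,0],"jaw": 0},{"dp": [0.03,0,0],"rotation": [0,0,0],"jaw": 0}]}}

```text
clock: 27.88
eef_pos: [0.5218, -0.0369, 0.0654]
tool_rot: [-3.141, 0.012, 0.079]
ft_force: [-19.9, -2.5, 15.4]
finger_gap: 0.0003
```

{"op": "step_arm", "data": {"rows": [{"dp": [0.01,0,0],"rotation": [0,0,0],"jaw": 0},{"dp": [0.015,0,0],"rotation": [0,0,0],"jaw": 0},{"dp": [0.015,0,0],"rotation": [0,0,0],"jaw": 0}]}}

```text
clock: 28.13
eef_pos: [0.5218, -0.0368, 0.0654]
tool_rot: [-3.141, 0.019, 0.079]
ft_force: [-31.6, -4.2, 25.8]
finger_gap: 0.0004
```

```bash
python3 k.py
```

```text
{'clock': 28.1333, 'qpos': [-0.2979, 0.2112, 1.8526, -0.0069, 1.096, 1.1968], 'eef_pos': [0.5218, -0.0368, 0.0654], 'tool_rot': [-3.1406, 0.0193, 0.0793], 'ft_force': [-31.6269, -4.1875, 25.8082], 'finger_gap': 0.0004}
keeper xy -0.15154057265720453 0.0009947142847627943
```

The drawer is at its shut stop: the push force rose to 32 N with no further travel. Backing off and going above the left vent plate.

{"op": "step_arm", "data": {"rows": [{"dp": [-0.1,0,0],"rotation": [0,0,0],"jaw": 0},{"dp": [-0.2,0,0],"rotation": [0,0,0],"jaw": 0},{"dp": [-0.2,0,0],"rotation": [0,0,0],"jaw": 0},{"dp": [-0.2,0,-0.2],"rotation": [0,0,0],"jaw": 0},{"dp": [-0.2,0,-0.4],"rotation": [0,0,0],"jaw": 0},{"dp": [-0.2,0,-0.6],"rotation": [0,0,0],"jaw": 0},{"dp": [-0.2,0,-0.75],"rotation": [0,0,0],"jaw": 0},{"dp": [0,0,-0.75],"rotation": [0,0,0],"jaw": 0},{"dp": [0.2,-0.1,-0.75],"rotation": [0,0,0],"jaw": 0},{"dp": [0.4,-0.2,-0.75],"rotation": [0,0,0],"jaw": 0},{"dp": [0.4,-0.2,-0.75],"rotation": [0,0,0],"jaw": 0}]}}

```text
clock: 29.05
eef_pos: [0.6103, 0.0126, 0.2145]
tool_rot: [-3.14, -0.002, 0.08]
ft_force: [0.1, -0.8, -0.8]
finger_gap: 0.0003
```

Run:
```python
from h import *
s=st(); rows_to([.6405,.029,.14]); w=grab("wrist","pics/w7.png")
h=cv2.cvtColor(w["pixels"],cv2.COLOR_RGB2HSV); m=((h[...,1]<50)&(h[...,2]>110)).astype(np.uint8)
m[300:]=0
n,l,ss,c=cv2.connectedComponentsWithStats(cv2.morphologyEx(m,cv2.MORPH_CLOSE,np.ones((7,7))))
for i in range(1,n):
    if ss[i,4]>1500:
        P=onz(w,c[i],.13)[0][:2]-[.673,-.027]; print(c[i],ss[i],'k',P@[.9974,.0715],P@[-.0715,.9974])
```

```text
{'clock': 29.05, 'qpos': [-0.1783, 0.2473, 1.4946, 0.0023, 1.398, 1.3125], 'eef_pos': [0.6103, 0.0126, 0.2145], 'tool_rot': [-3.1399, -0.0023, 0.0796], 'ft_force': [0.1292, -0.803, -0.7953], 'finger_gap': 0.0003}
dp [ 0.156 -0.069  0.373]
[296.3751446  207.16427037] [ 249  175   95   66 6051] k -0.0297350361238663 0.06025288076687452
[456.25788157 207.78081735] [ 408  176   99   66 5995] k -0.02914073374269809 -0.05975989571291096
```

View pics/w7.png

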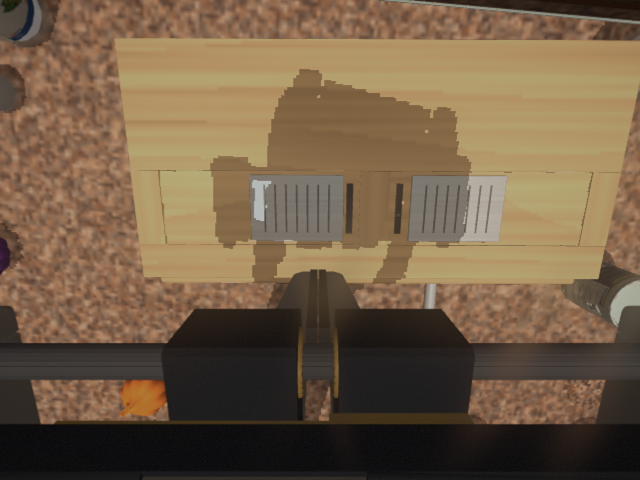

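Left plate centre is at px (296,207), right at (456,208), both nearly shut; the tracks end at x≈163 and x≈590. Pressing on the left plate.

{"op": "step_arm", "data": {"rows": [{"dp": [0.152,-0.079,0.1],"rotation": [0,0,0],"jaw": 0},{"dp": [0.152,-0.079,0.2],"rotation": [0,0,0],"jaw": 0},{"dp": [0.152,-0.079,0.3],"rotation": [0,0,0],"jaw": 0},{"dp": [0.152,-0.079,0.36],"rotation": [0,0,0],"jaw": 0},{"dp": [0.152,-0.079,0.39],"rotation": [0,0,0],"jaw": 0},{"dp": [0.152,-0.079,0.41],"rotation": [0,0,0],"jaw": 0},{"dp": [0.152,-0.079,0.42],"rotation": [0,0,0],"jaw": 0},{"dp": [0.152,-0.079,0.43],"rotation": [0,0,0],"jaw": 0},{"dp": [0.152,-0.079,0.44],"rotation": [0,0,0],"jaw": 0},{"dp": [0.152,-0.079,0.44],"rotation": [0,0,0],"jaw": 0}]}}

```text
clock: 29.93
eef_pos: [0.6359, 0.0274, 0.1309]
tool_rot: [3.141, -0.002, 0.077]
ft_force: [-5.2, -0.3, 9.2]
finger_gap: 0.0007
```

```bash
python3 k.py
```

```text
{'clock': 29.9333, 'qpos': [-0.1463, 0.3829, 1.4959, -0.0004, 1.2602, 1.3472], 'eef_pos': [0.6359, 0.0274, 0.1309], 'tool_rot': [3.1406, -0.0024, 0.0774], 'ft_force': [-5.2395, -0.2576, 9.1696], 'finger_gap': 0.0007}
keeper xy -0.03314287649650319 0.056881788308521676
```

{"op": "step_arm", "data": {"rows": [{"dp": [0.01,0,0.01],"rotation": [0,0,0],"jaw": 0},{"dp": [0.01,-0.02,0.015],"rotation": [0,0,0],"jaw": 0},{"dp": [0.01,-0.05,0.015],"rotation": [0,0,0],"jaw": 0},{"dp": [0.01,-0.08,0.015],"rotation": [0,0,0],"jaw": 0},{"dp": [0.01,-0.11,0.015],"rotation": [0,0,0],"jaw": 0},{"dp": [0.01,-0.14,0.015],"rotation": [0,0,0],"jaw": 0},{"dp": [0.01,-0.17,0.015],"rotation": [0,0,0],"jaw": 0},{"dp": [0.01,-0.2,0.015],"rotation": [0,0,0],"jaw": 0},{"dp": [0.01,-0.23,0.015],"rotation": [0,0,0],"jaw": 0},{"dp": [0.01,-0.26,0.015],"rotation": [0,0,0],"jaw": 0},{"dp": [0.01,-0.29,0.015],"rotation": [0,0,0],"jaw": 0},{"dp": [0.01,-0.31,0.015],"rotation": [0,0,0],"jaw": 0}]}}

```text
clock: 30.93
eef_pos: [0.6328, 0.0876, 0.1307]
tool_rot: [3.136, -0.002, 0.078]
ft_force: [-8.5, -11.4, 19.9]
finger_gap: 0.0002
```

```bash
python3 k.py
```

```text
{'clock': 30.9333, 'qpos': [-0.0484, 0.3897, 1.4873, -0.0057, 1.2621, 1.4458], 'eef_pos': [0.6328, 0.0876, 0.1307], 'tool_rot': [3.1359, -0.0018, 0.0783], 'ft_force': [-8.4736, -11.3613, 19.917], 'finger_gap': 0.0002}
keeper xy -0.03185243797436548 0.1172164684152792
```

{"op": "step_arm", "data": {"rows": [{"dp": [0,-0.01,0.003],"rotation": [0,0,0],"jaw": 0},{"dp": [0,-0.02,0.003],"rotation": [0,0,0],"jaw": 0},{"dp": [0,-0.03,0.003],"rotation": [0,0,0],"jaw": 0},{"dp": [0,-0.03,0.003],"rotation": [0,0,0],"jaw": 0}]}}

```text
clock: 31.27
eef_pos: [0.6353, 0.0922, 0.1307]
tool_rot: [3.134, -0.008, 0.077]
ft_force: [-4.6, -10.1, 18.3]
finger_gap: 0.0006
```

```bash
python3 k.py
```

```text
{'clock': 31.2667, 'qpos': [-0.0406, 0.3919, 1.4844, -0.0066, 1.256, 1.4549], 'eef_pos': [0.6353, 0.0922, 0.1307], 'tool_rot': [3.1343, -0.0085, 0.0773], 'ft_force': [-4.6368, -10.1037, 18.3489], 'finger_gap': 0.0006}
keeper xy -0.029128875934871477 0.12157910303711171
```

{"op": "step_arm", "data": {"rows": [{"dp": [0,0,-0.1],"rotation": [0,0,0],"jaw": 0},{"dp": [0,0,-0.25],"rotation": [0,0,0],"jaw": 0},{"dp": [0,0,-0.43],"rotation": [0,0,0],"jaw": 0},{"dp": [-0.08,0.2,-0.43],"rotation": [0,0,0],"jaw": 0},{"dp": [-0.15,0.5,-0.43],"rotation": [0,0,0],"jaw": 0},{"dp": [-0.15,0.5,-0.43],"rotation": [0,0,0],"jaw": 0},{"dp": [-0.15,0.5,-0.43],"rotation": [0,0,0],"jaw": 0}]}}

```text
clock: 31.85
eef_pos: [0.6097, -0.0107, 0.2117]
tool_rot: [3.139, -0.002, 0.073]
ft_force: [-0.3, -0.4, 0.6]
finger_gap: 0.0009
```

```bash
cat > pl.py <<'E'
from h import *
import sys
exec(open('k.py').read())
w=grab("wrist","pics/%s.png"%sys.argv[1])
h=cv2.cvtColor(w["pixels"],cv2.COLOR_RGB2HSV); m=((h[...,1]<50)&(h[...,2]>110)).astype(np.uint8)
m[290:]=0
n,l,ss,c=cv2.connectedComponentsWithStats(cv2.morphologyEx(m,cv2.MORPH_CLOSE,np.ones((7,7))))
for i in range(1,n):
    if ss[i,4]>1500:
        P=onz(w,c[i],.13)[0][:2]-[.673,-.027]; print(c[i],ss[i],'k',P@[.9974,.0715],P@[-.0715,.9974])
E
python3 pl.py w8
```

```text
{'clock': 31.85, 'qpos': [-0.2147, 0.2474, 1.5001, -0.0016, 1.3912, 1.2837], 'eef_pos': [0.6097, -0.0107, 0.2117], 'tool_rot': [3.1392, -0.0024, 0.0727], 'ft_force': [-0.3082, -0.3984, 0.5522], 'finger_gap': 0.0009}
keeper xy -0.06195931160128496 0.02075325518423136
[184.62043913 205.19018405] [ 134  172  100   67 6194] k -0.030059629880210402 0.11911398245958968
[425.8912372  204.22289059] [ 379  172   97   66 6151] k -0.029087248421682525 -0.05971700080445166
```

View pics/w8.png

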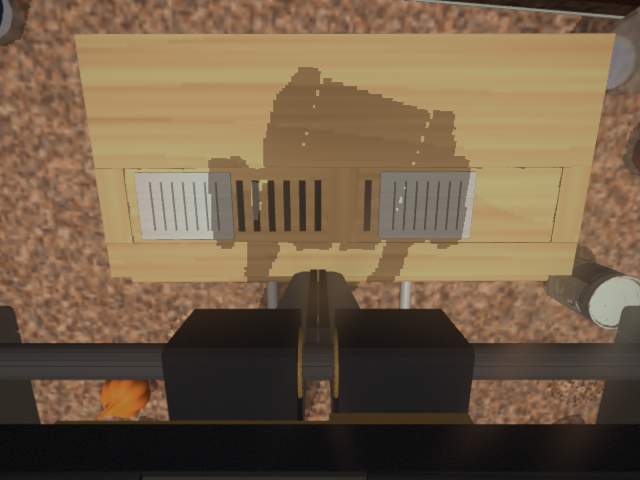

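The left plate (centre px 185,205, k y 0.119) moved 59 mm and then resisted at 10–11 N, well above its 2 N track friction, so it is at its stop. Now the right plate, at (426,204).

{"op": "step_arm", "data": {"rows": [{"dp": [0.08,0.2,0],"rotation": [0,0,0],"jaw": 0},{"dp": [0.165,0.402,0.1],"rotation": [0,0,0],"jaw": 0},{"dp": [0.165,0.402,0.2],"rotation": [0,0,0],"jaw": 0},{"dp": [0.165,0.402,0.3],"rotation": [0,0,0],"jaw": 0},{"dp": [0.165,0.402,0.36],"rotation": [0,0,0],"jaw": 0},{"dp": [0.165,0.402,0.39],"rotation": [0,0,0],"jaw": 0},{"dp": [0.165,0.402,0.41],"rotation": [0,0,0],"jaw": 0},{"dp": [0.165,0.402,0.42],"rotation": [0,0,0],"jaw": 0},{"dp": [0.165,0.402,0.43],"rotation": [0,0,0],"jaw": 0},{"dp": [0.165,0.402,0.43],"rotation": [0,0,0],"jaw": 0}]}}

```text
clock: 32.73
eef_pos: [0.6482, -0.0837, 0.1307]
tool_rot: [3.139, 0.002, 0.08]
ft_force: [-17.2, 0.9, 26.8]
finger_gap: 0.0001
```

```bash
python3 k.py
```

```text
{'clock': 32.7333, 'qpos': [-0.3114, 0.4276, 1.4375, -0.0031, 1.2771, 1.1807], 'eef_pos': [0.6482, -0.0837, 0.1307], 'tool_rot': [3.1391, 0.0017, 0.0795], 'ft_force': [-17.1922, 0.8554, 26.8063], 'finger_gap': 0.0001}
keeper xy -0.028800264277369345 -0.05477323856547125
```

{"op": "step_arm", "data": {"rows": [{"dp": [-0.02,0,-0.008],"rotation": [0,0,0],"jaw": 0},{"dp": [-0.02,0.02,-0.008],"rotation": [0,0,0],"jaw": 0},{"dp": [-0.02,0.05,-0.008],"rotation": [0,0,0],"jaw": 0},{"dp": [-0.02,0.08,-0.008],"rotation": [0,0,0],"jaw": 0},{"dp": [-0.02,0.11,-0.008],"rotation": [0,0,0],"jaw": 0},{"dp": [-0.02,0.14,-0.008],"rotation": [0,0,0],"jaw": 0},{"dp": [-0.02,0.17,-0.008],"rotation": [0,0,0],"jaw": 0},{"dp": [-0.02,0.2,-0.008],"rotation": [0,0,0],"jaw": 0},{"dp": [-0.02,0.23,-0.008],"rotation": [0,0,0],"jaw": 0},{"dp": [-0.02,0.25,-0.008],"rotation": [0,0,0],"jaw": 0},{"dp": [-0.02,0.25,-0.008],"rotation": [0,0,0],"jaw": 0}]}}

```text
clock: 33.65
eef_pos: [0.6509, -0.1344, 0.1308]
tool_rot: [3.138, -0.006, 0.079]
ft_force: [-3.7, -2.1, 11.7]
finger_gap: 0.0005
```

{"op": "step_arm", "data": {"rows": [{"dp": [0,0.02,0],"rotation": [0,0,0],"jaw": 0},{"dp": [0,0.04,0],"rotation": [0,0,0],"jaw": 0},{"dp": [0,0.06,0],"rotation": [0,0,0],"jaw": 0},{"dp": [0,0.07,0],"rotation": [0,0,0],"jaw": 0},{"dp": [0,0.08,0],"rotation": [0,0,0],"jaw": 0},{"dp": [0,0.08,0],"rotation": [0,0,0],"jaw": 0}]}}

```text
clock: 34.15
eef_pos: [0.653, -0.1476, 0.1308]
tool_rot: [-3.141, -0.008, 0.079]
ft_force: [-0.7, 6.2, 11.8]
finger_gap: 0.0007
```

```bash
python3 k.py
```

```text
{'clock': 34.15, 'qpos': [-0.4043, 0.4599, 1.3939, 0.0041, 1.2813, 1.0859], 'eef_pos': [0.653, -0.1476, 0.1308], 'tool_rot': [-3.1411, -0.0076, 0.0794], 'ft_force': [-0.6514, 6.1829, 11.7815], 'finger_gap': 0.0007}
keeper xy -0.028587417440592785 -0.11885880773358576
```

{"op": "step_arm", "data": {"rows": [{"dp": [0,0,-0.1],"rotation": [0,0,0],"jaw": 0},{"dp": [0,0,-0.25],"rotation": [0,0,0],"jaw": 0},{"dp": [0,0,-0.43],"rotation": [0,0,0],"jaw": 0},{"dp": [-0.08,-0.2,-0.43],"rotation": [0,0,0],"jaw": 0},{"dp": [-0.16,-0.4,-0.43],"rotation": [0,0,0],"jaw": 0},{"dp": [-0.16,-0.6,-0.43],"rotation": [0,0,0],"jaw": 0},{"dp": [-0.16,-0.63,-0.43],"rotation": [0,0,0],"jaw": 0},{"dp": [-0.16,-0.63,-0.43],"rotation": [0,0,0],"jaw": 0},{"dp": [-0.16,-0.63,-0.43],"rotation": [0,0,0],"jaw": 0}]}}

```text
clock: 34.9
eef_pos: [0.6088, -0.0264, 0.2127]
tool_rot: [3.14, -0.002, 0.079]
ft_force: [0.3, -0.6, 0.8]
finger_gap: 0.0005
```

```bash
python3 pl.py w9
```

```text
{'clock': 34.9, 'qpos': [-0.2411, 0.246, 1.4997, -0.0006, 1.3938, 1.2503], 'eef_pos': [0.6088, -0.0264, 0.2127], 'tool_rot': [3.1404, -0.0018, 0.0795], 'ft_force': [0.2574, -0.5987, 0.7543], 'finger_gap': 0.0005}
keeper xy -0.06403801616364854 0.005160607683720168
[609.29128316  57.0378993 ] [ 585    7   55   82 1847] k 0.06984785406053136 -0.190855167346282
[164.12292199 200.90888747] [ 113  168  101   67 6256] k -0.029923083118267784 0.1191445624041136
[479.16742449 202.34410523] [ 430  170  101   67 6158] k -0.02906238677290493 -0.11479426803171074
```

View pics/w9.png

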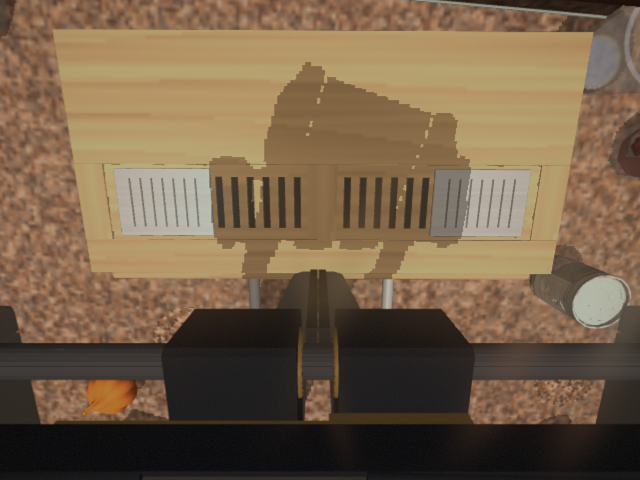

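Both plates now lie at their outer ends, px (164,201) and (479,202), with all slots uncovered on both sides. Resistance at the end was 10 N and 6 N against about 2 N while sliding. Withdrawing for a final check.

{"op": "step_arm", "data": {"rows": [{"dp": [0,0,-0.2],"rotation": [0,0,0],"jaw": 0},{"dp": [0,0,-0.4],"rotation": [0,0,0],"jaw": 0},{"dp": [-0.2,0,-0.5],"rotation": [0,0,0],"jaw": 0},{"dp": [-0.4,0.2,-0.5],"rotation": [0,0,0],"jaw": 0},{"dp": [-0.6,0.4,-0.5],"rotation": [0,0,0],"jaw": 0},{"dp": [-0.8,0.6,-0.5],"rotation": [0,0,0],"jaw": 0},{"dp": [-1.0,0.8,-0.5],"rotation": [0,0,0],"jaw": 0},{"dp": [-1.0,1.0,-0.5],"rotation": [0,0,0],"jaw": 0},{"dp": [-1.0,1.0,-0.5],"rotation": [0,0,0],"jaw": 0},{"dp": [-1.0,1.0,-0.5],"rotation": [0,0,0],"jaw": 0}]}}

```text
clock: 35.78
eef_pos: [0.4215, -0.2476, 0.3119]
tool_rot: [3.139, 0.001, 0.07]
ft_force: [0.2, -0.1, 0.0]
finger_gap: 0.0
```

{"op": "step_arm", "data": {"rows": [{"dp": [-0.2,0.2,0],"rotation": [0,0,0],"jaw": 0},{"dp": [-0.4,0.4,0],"rotation": [0,0,0],"jaw": 0},{"dp": [-0.6,0.6,0],"rotation": [0,0,0],"jaw": 0},{"dp": [-0.6,0.8,0],"rotation": [0,0,0],"jaw": 0},{"dp": [-0.6,1.0,0],"rotation": [0,0,0],"jaw": 0},{"dp": [-0.6,1.0,0],"rotation": [0,0,0],"jaw": 0},{"dp": [-0.6,1.0,0],"rotation": [0,0,0],"jaw": 0},{"dp": [-0.6,1.0,0],"rotation": [0,0,0],"jaw": 0}]}}

```text
clock: 36.45
eef_pos: [0.3191, -0.4521, 0.3108]
tool_rot: [-3.14, 0.0, 0.074]
ft_force: [-0.1, 0.4, 0.0]
finger_gap: 0.0004
```

Run:
```python
from h import *
st(); t=grab("top"); s=grab("scene")
a=cv2.resize(t["pixels"][130:350,30:490],(800,383)); b=cv2.resize(s["pixels"][180:460,0:640],(800,350))[:217]
cv2.imwrite("pics/f1.png",cv2.cvtColor(np.vstack([a,b]),cv2.COLOR_RGB2BGR))
```

```text
{'clock': 36.45, 'qpos': [-1.1747, 0.0568, 1.5188, 0.0002, 1.5678, 0.322], 'eef_pos': [0.3191, -0.4521, 0.3108], 'tool_rot': [-3.1399, 0.0004, 0.074], 'ft_force': [-0.1443, 0.3992, 0.0497], 'finger_gap': 0.0004}
```

View pics/f1.png

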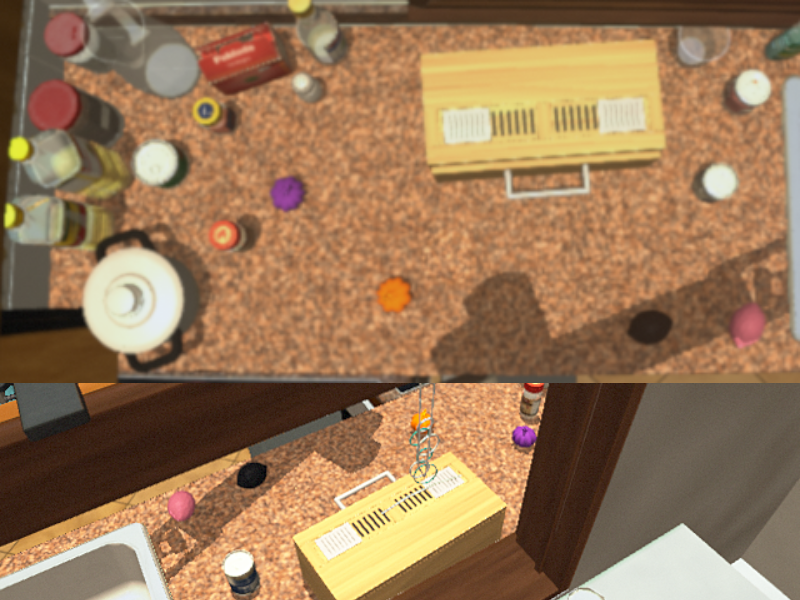

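The final view shows the drawer shut, both vents open, the tin upright at (717,183), and no garlic or lemon left on the worktop. The jars and shaker are where they were.

```bash
python3 -c "
from station import robot
print(robot.job_done())"
```

```text
the job is handed in; nothing more can be done
None
```

The job is done and handed in at about 36 s of the 210 s allowed. I pulled the drawer out to its stop, then set the tin upright on the worktop to the right of the keeper. The one garlic bulb and one lemon I found went into the drawer. I pushed the drawer shut and slid both vent plates apart.

**Last checks**
- **Drawer:** it is shut. The push force rose to 32 N with no further travel.
- **Vents:** every air slot is uncovered on both sides. At the end the plates resisted at about 10 N (left) and 6 N (right), against about 2 N while sliding, which I took as their stops. I did not push either one a second time to confirm.
- **Measurement that disagreed:** the images put the left plate's centre at 119 mm from the keeper's middle and the right one's at 115 mm. The gaps to the track ends look equal to within a pixel or two, so I put this down to measurement error.
- **Rest of the scene:** the final images show no garlic or lemon left on the worktop. The shaker, both jars and the look-alikes stand where they were.

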